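Find the air cylinder that runs free and lay it in the clamp seat

TASK

Three lidded tubs each hold a spare air cylinder, but only one has a rod that still runs: take off the lids one by one, laying them flat on the bench, and push the rod down in the tub until you find the one that goes fully home, without forcing those that stick. Lay that cylinder flat in the clamp seat of the router fixture plate, rod fully in and pointing through the yoke at the plywood - lay it, do not let it topple or drop. Leave the others standing in their tubs and everything else where it is.

Things in the scene. Friction and masses are not known exactly. Their poses are not given: they have to be found in the camera images.
- fixture: router fixture plate, fixed on the bench: aluminium, 250 (its x) x 180 (its y) x 16 mm, origin at the centre of its underside. On it a dark steel clamp seat, centred at y = -45 mm (seat); a steel pusher jaw 34 mm wide, 38 mm high at y = 0; a plywood blank at y = 5 to 75 mm, 160 mm wide, 18 mm thick, held at y = 50 mm by two blue clamps with black knobs 42 mm high (at x = +-94 mm).
- seat (a point): centre of the seat's top face, 28 mm above the bench; axes as the fixture. Block 24 mm wide (x); heel plate at its -y end (y = -30 mm), two yoke ears at its +y end (y = +29 mm), both 24 mm high above it, 28 mm wide, with a 20 mm slot between the ears. A cylinder lies flat between them, centre 16 mm up, rod to +y at the slot, overhanging 4 mm at +-x, where fingers have room (lugs 3 mm below seat).
- tub_1: loose square grey plastic tub, open top, 108 x 108 mm outside, 100 x 100 mm inside, 78 mm high, floor 4 mm thick, 0.3 kg; origin at the centre of its underside. A lid lies on it and one air cylinder stands in it. The bench is clear for lids for 100 mm and more in front of the tubs (towards the robot), and for standing a cylinder between tub, fixture and spare clamp.
- tub_2: a tub like tub_1
- tub_3: a tub like tub_1
- lid_1_knob (a point): centre of the black knob (22 mm diameter, 22 mm high) in the middle of a loose blue lid, 0.09 kg; z up out of the lid. The lid is 120 x 120 mm, its top face 11 mm below this point; its skirt hangs 8 mm down round the outside of the tub's rim with 2 mm play. Lying on the bench, the knob's centre is 23 mm above the bench.
- lid_2_knob (a point): knob of a lid like lid_1
- lid_3_knob (a point): knob of a lid like lid_1
- cyl_1_mid (a point): middle of an air cylinder: aluminium block, black end caps, 32 x 32 mm, 48 mm long along z (z out of the rod end), 0.15 to 0.35 kg. Starts standing in a tub, rod up, within 9 mm of the middle, any yaw; which is in which tub varies. The tub gives room for a grip from straight above only; to lay it flat, stand it on the bench and grip it again aslant (32 mm wide faces).
- cyl_2_mid (a point): centre of an air cylinder like cyl_1
- cyl_3_mid (a point): centre of an air cylinder like cyl_1
- rod_1: rod of cyl_1, origin at the centre of its end face: steel, 10 mm diameter with a 13 mm round end 6 mm thick. Fully out it is 48 mm from the body's centre (24 mm out of the body), fully in 30 mm. For pushing, not for gripping.
- rod_2: rod of cyl_2, as rod_1
- rod_3: rod of cyl_3, as rod_1
- stroke_1 (a joint): how far cyl_1's rod is pushed in, m: 0 out, 0.018 fully home; starts at 0 to 0.003. No air, no spring: a sound rod slides at 3 to 6 N and stays where it is left. Exactly one of the three is sound; the other two stick fast at 5 to 10 mm however hard pushed. They look alike: only pushing tells.
- stroke_2 (a joint): the same for cyl_2
- stroke_3 (a joint): the same for cyl_3
- spare_clamp: bystander: loose blue step clamp with a black knob, 70 x 24 mm, 50 mm high; origin at the centre of its underside
- spanner: bystander: loose spanner, 160 mm long; origin at the centre of its underside
- cutter_rack: bystander: loose black rack of router cutters, 150 x 50 x 20 mm; origin at the centre of its underside
- caliper: bystander: loose caliper, 200 mm long; origin at the centre of its underside
- ear_defenders: bystander: loose red ear defenders, about 220 x 150 x 80 mm; origin at the centre of its underside
Not all that is in view belongs to the job. Leave any red look-alike of the part that bears lid_2_knob alone.

How it is judged:
By the outcome, as a careful person would: the job done as asked, in the order asked, and still so for the second after the job is handed in, with the robot touching nothing.
It also fails if it takes over 72 s, if anything falls off the work surface, if the arm or the gripper's body presses on something with over 40 N, if the wrist force passes 120 N, or if a joint passes its speed limit or range.

ROBOT

A 6-joint arm with a two-finger parallel gripper is mounted at the origin on the work surface. World frame = base frame: x ahead of the robot, y to its left, z up, the work surface at z = 0. Lengths are in m, angles in rad, forces in N, time in s.
With the tool pointing down it reaches from about 0.325 to 1 m from the base axis. Payload 5.1 kg.
Tool frame: the origin (TCP) lies on the centre line of the jaws, within the pads' length; the fingertips stand 11 mm ahead of it and the grasp point (between the pads) lies 8 mm behind it; x points along the fingers, y is the direction in which the jaws open and shut, and the axes are right-handed (so a half turn about x gives the same grasp; the last joint's range is limited). The gripper opens to 85 mm and grips with 20 to 120 N. Pads are 22 mm wide; open, the fingers measure 114 mm over their backs; the gripper's body (76 mm by 85 mm) begins 54 mm behind the grasp point. The pads swing forward as they close: fully open they stand 13 mm farther back than shut.
Start: joints at [1.211, 0.124, 1.65, -0, 1.367, -0.083], TCP at [0.178, 0.625, 0.219] pointing down, gripper open.
Joint ranges: [-2.61, 2.61], [-1.02, 2.33], [0.03, 2.71], [-1.35, 4.49], [0.32, 2.68], [-2.91, 2.91]. Speed limits (rad/s): [2.57, 2.57, 3.14, 3.14, 3.14, 3.14].

INTERFACE

Orientations are given as a unit quaternion [w, x, y, z].
In Python, from workcell import r, vision gives the robot as it stands. The module is installed in compiled form; this text tells all that it offers.
- The arm moves only by the shell command python3 -m handwheel 'ROWS' [OPENING] [FORCE]. ROWS is a JSON object of lists of equal length, an entry for each row: "delta_pos": the shift along the tool's x, y, z in units of 250 mm (1.0 is 250 mm), a list of three; "turn": the turn, a rotation vector about the tool's x, y, z in units of 45 degrees (1.0 is 45 degrees), a list of three. In form: {"delta_pos": [[tx, ty, tz], ...], "turn": [[rx, ry, rz], ...]}. A call has 1 to 8 rows; each row is the pose to reach, as a shift and turn from the pose commanded when the call began, along the tool's axes at that moment; what a row does not reach only later rows make up. A row lasts 1/12 s, in which the tool goes at most 41.7 mm and 7.16 degrees, less where a joint would pass 70% of its speed; a pose out of reach is approached as far as the arm can. A call with a number of a shift or a turn outside -1 to 1 is refused whole. A call with a gripper value outside its range is refused whole. OPENING is the closure, from 0 (fully open) to 1 (shut), set as the call begins (- or left out, the last holds). The fingers move at their own pace and stop on an object; FORCE is the grip in N (left out, the last holds). Time passes only in rows, so rows that repeat a pose let the fingers close. It gives the time, the measured TCP pose, the force and the opening at its end, in the units of the state.
- r.observe(): the state, without advancing time (a new reading comes with each control period).
- vision.snapshot(name): name is "side" or "top" or "wrist"; returns a dict with "img" (400x640x3 uint8, red, green, blue), "intrinsics" (3x3 intrinsics, pixels), "rvec" (rotation vector, rad) and "tvec" (3), from world to camera coordinates, as OpenCV has them. Camera axes: x right, y down, z forward; pixel columns grow to the right and rows downward; lengths in m; the calibration is good to about 2 mm. A picture is of the moment at which its call begins. There is no depth.
- r.finish_job(): hands the job in, once; it reports no verdict.
The state is a dict: "t": time; "q": joint angles; "qd": joint speeds; "effort": joint torques, N m; "tool_pos": TCP position; "eef_rot": TCP orientation; "contact_force": force on the tool from outside, world axes, zero at the start; "wrist_torque": the same for the moment, N m; "gripper_width": finger opening in m.
Only numpy, scipy, OpenCV 4.12 (cv2) and the standard library are available. Lean on these libraries where they do the work, as an engineer would, in place of code of your own. Each camera call takes 0.05 s, during which the arm holds its last target. There are 200 camera calls.

## Working session

There is one attempt and no reset: what is moved stays moved. The work goes in short steps, Python scripts to look and compute and a shell command to move; the robot and the scene stay as the last step left them, time stands still between calls to the robot, and variables do not carry over. Pictures are saved under pics/ and viewed, about 8 in all and at most 12, crops included, and the job is handed in when it is done.

```bash
mkdir -p pics; ls; python3 - <<'E'
from workcell import r, vision
import cv2,numpy as np
s=r.observe(); print(s)
for n in ("top","side"):
    d=vision.snapshot(n); cv2.imwrite(f"pics/{n}0.png",cv2.resize(d["img"][:,:,::-1],(800,500)))
    print(n,d["intrinsics"],d["rvec"],d["tvec"])
E
```

```text
pics
{'t': 0.0, 'q': array([ 1.21141054e+00,  1.24495396e-01,  1.65168786e+00, -1.05802164e-05,
        1.36752849e+00, -8.25572155e-02]), 'qd': array([-8.52185298e-04,  8.99361585e-04, -1.23985413e-03, -4.31845172e-04,
       -5.41369166e-05, -5.71392547e-04]), 'effort': array([-2.05663746e-04, -4.23618937e+01, -3.65446830e+01, -1.54101153e-04,
        7.04054459e-03, -6.59283018e-06]), 'tool_pos': array([0.1774232 , 0.62463917, 0.21745116]), 'eef_rot': array([ 0.70018311,  0.09682886,  0.70050438, -0.09829245]), 'contact_force': array([ 0.36407317, -0.33089272, -0.55010048]), 'wrist_torque': array([-0.0161308 ,  0.00585026, -0.00663454]), 'gripper_width': 0.08549845550784645}
top [[390.30440107   0.         315.943134  ]
 [  0.         390.30440107 200.59702085]
 [  0.           0.           1.        ]] [ 2.14684444 -2.15913256  0.13057781] [0.06393414 0.51992384 1.19110056]
side [[394.96665661   0.         320.81762986]
 [  0.         394.96665661 198.23838596]
 [  0.           0.           1.        ]] [ 2.34561653 -0.56960345  0.21760105] [-0.43323052  0.27005725  0.95483296]
```

View pics/top0.png

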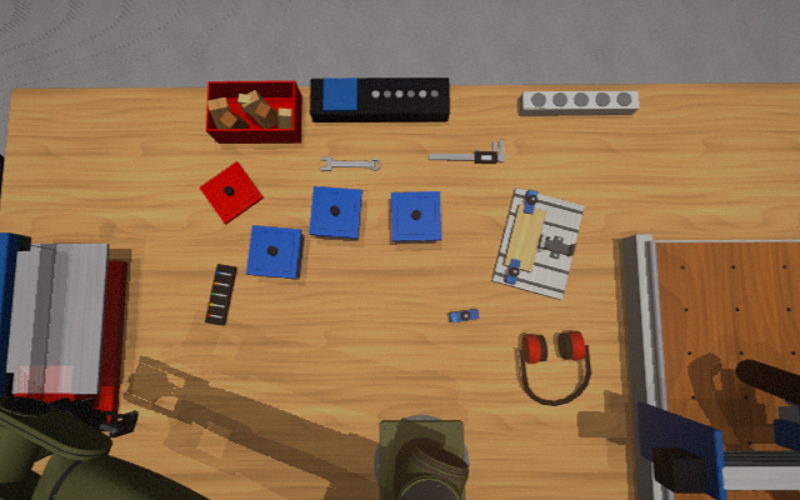

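View pics/side0.png

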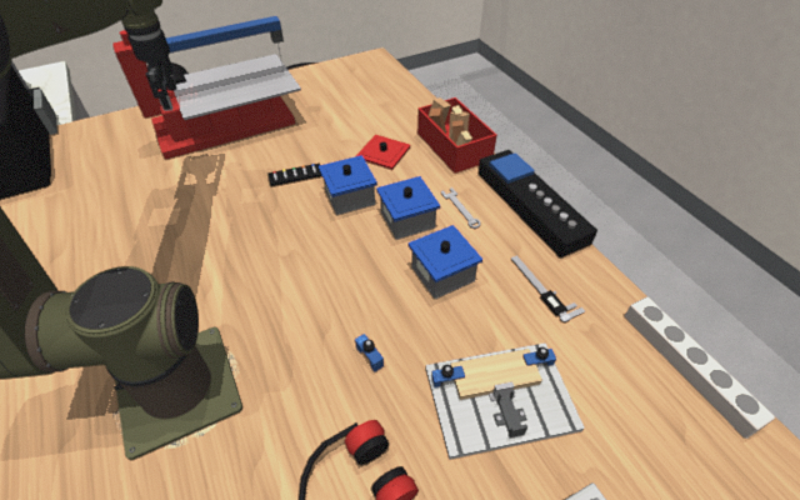

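```bash
cat > h.py <<'E'
from workcell import r, vision
import cv2,numpy as np
from scipy.spatial.transform import Rotation as R
def rot(q): return R.from_quat([q[1],q[2],q[3],q[0]])
def cam(n):
    d=vision.snapshot(n); return d
def p2w(d,uv,z,s=1.0):
    K=d["intrinsics"];M=cv2.Rodrigues(np.array(d["rvec"],float))[0];t=np.array(d["tvec"]).ravel()
    ray=M.T@np.linalg.solve(K,[uv[0]/s,uv[1]/s,1]);c=-M.T@t
    return c+ray*(z-c[2])/ray[2]
def w2p(d,P):
    return cv2.projectPoints(np.atleast_2d(np.array(P,float)),np.array(d["rvec"],float),np.array(d["tvec"],float),d["intrinsics"],None)[0].reshape(-1,2)
def down(yaw,tilt=0):
    # jaw (tool y) along (cos yaw, sin yaw); tilt deg: tool x tilts toward (-sin yaw,cos yaw) = left-perp of jaw
    c,s=np.cos(np.radians(yaw)),np.sin(np.radians(yaw));tl=np.radians(tilt)
    y=np.array([c,s,0]);l=np.array([-s,c,0]);x=-np.cos(tl)*np.array([0,0,1])+np.sin(tl)*l
    return R.from_matrix(np.column_stack([x,y,np.cross(x,y)]))
def plan(pos,Rt,p0=None,R0=None):
    s=r.observe();p0=s["tool_pos"] if p0 is None else np.array(p0);R0=rot(s["eef_rot"]) if R0 is None else R0
    d=R0.inv().apply(np.array(pos)-p0)/.25; w=(R0.inv()*Rt).as_rotvec()/(np.pi/4)
    print("delta",d.round(3),"turn",w.round(3),"rows",round(max(np.linalg.norm(d)*6,np.linalg.norm(w)*45/7.16),1))
E
python3 - <<'E'
from h import *
from scipy.optimize import least_squares
a,b=cam("top"),cam("side")
s=1.25
for T,S in (((272,251),(347,170)),((335,211),(408,192)),((416,215),(446,246))):
    f=lambda P:np.r_[w2p(a,P)[0]-np.array(T)/s,w2p(b,P)[0]-np.array(S)/s]
    q=least_squares(f,[.6,.2,.09]);print(q.x.round(4),q.fun.round(1),p2w(a,T,.093,s).round(4),p2w(b,S,.093,s).round(4))
print("plate corners",[p2w(a,c,.016,s).round(3)[:2] for c in ((515,190),(584,205),(562,299),(493,283))])
print("spare",p2w(a,(464,315),.03,s),"ear",p2w(a,(535,348),.04,s),"rack",p2w(a,(221,294),.01,s))
print("lids",[p2w(a,c,.082,s).round(3)[:2] for c in ((251,226),(302,229),(298,279),(247,275))])
sn=r.observe();M=rot(sn["eef_rot"]).as_matrix();print(M.round(3),sn["t"])
# enlarged crop of fixture both views
A=cv2.resize(a["img"][140:250,380:480,::-1],(400,440),interpolation=3);B=cv2.resize(b["img"][265:375,330:480,::-1],(400,293),interpolation=3)
C=np.zeros((440,800,3),np.uint8);C[:,:400]=A;C[:293,400:]=B;cv2.imwrite("pics/fx.png",C)
E
```

```text
[0.5147 0.3551 0.0898] [ 0.1 -0.2 -0.2  0. ] [0.5138 0.3544 0.093 ] [0.514  0.3512 0.093 ]
[0.6108 0.2043 0.0941] [ 0.1 -0.3 -0.3  0.1] [0.6102 0.2047 0.093 ] [0.6123 0.2053 0.093 ]
[0.6005 0.0088 0.0948] [ 0.2 -0.6 -0.5  0.1] [0.5991 0.0094 0.093 ] [0.603  0.0099 0.093 ]
plate corners [array([ 0.679, -0.25 ]), array([ 0.638, -0.425]), array([ 0.398, -0.357]), array([ 0.439, -0.186])]
spare [ 0.35949733 -0.10894605  0.03      ] ear [ 0.27915677 -0.27809727  0.04      ] rack [0.4154239  0.50253363 0.01      ]
lids [array([0.577, 0.41 ]), array([0.569, 0.286]), array([0.447, 0.293]), array([0.458, 0.416])]
[[-0.     0.273  0.962]
 [-0.001  0.962 -0.273]
 [-1.    -0.001 -0.   ]] 0.2
```

View pics/fx.png

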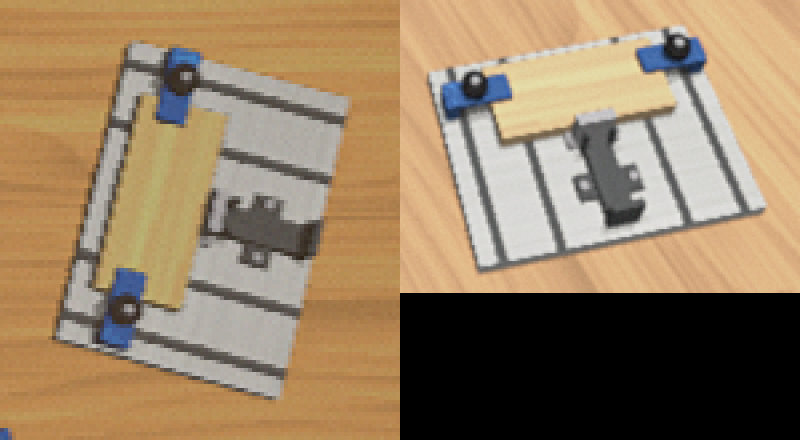

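```bash
python3 - <<'E'
from h import *
from scipy.optimize import least_squares
a,b=cam("top"),cam("side")
L=np.array([[125,90],[125,-90],[-125,-90],[-125,90]])/1000
T=np.array([[412.5,150.5],[467.5,164.5],[450,239.5],[393.75,224.5]])
S=np.array([[436.9,275.5],[466.9,343],[360,365.5],[341.25,292]])
def pts(v,P):
    c,s=np.cos(v[2]),np.sin(v[2]);return np.column_stack([v[0]+c*P[:,0]-s*P[:,1],v[1]+s*P[:,0]+c*P[:,1],np.full(len(P),.016)])
f=lambda v:np.r_[(w2p(a,pts(v,L))-T).ravel(),(w2p(b,pts(v,L))-S).ravel()]
q=least_squares(f,[.54,-.3,-.2]);print(q.x,np.degrees(q.x[2]),q.fun.round(1));print("seat",pts(q.x,np.array([[0,-.045]])))
plan([.5142,.354,.150],down(74.2));plan([.5142,.354,.099],down(74.2))
plan([.375,.34,.099],down(74.2),[.5142,.354,.099],down(74.2))
E
```

```text
[ 0.54113268 -0.30635347 -0.27901324] -15.986280800060108 [ 0.8 -0.7  0.3 -0.  -0.   0.3  0.5 -0.2 -0.4 -1.1  0.9  0.1 -0.6  0.1
 -0.9 -0.2]
seat [[ 0.52873936 -0.34961321  0.016     ]]
delta [ 0.273 -0.675  1.592] turn [-0.001 -0.     0.001] rows 10.5
delta [ 0.477 -0.675  1.592] turn [-0.001 -0.     0.001] rows 10.8
delta [ 0.    -0.205 -0.521] turn [0. 0. 0.] rows 3.4
```

```bash
python3 -m handwheel '{"delta_pos":[[0.1,-0.34,0.8],[0.1,-0.34,0.8],[0.1,-0.34,0.8],[0.1,-0.34,0.8],[0.1,-0.34,0.8],[0.1,-0.34,0.8]],"turn":[[0,0,0],[0,0,0],[0,0,0],[0,0,0],[0,0,0],[0,0,0]]}' 0.3 30
python3 -m handwheel '{"delta_pos":[[0.17,-0.335,0.792],[0.17,-0.335,0.792],[0.17,-0.335,0.792],[0.17,-0.335,0.792],[0.17,-0.335,0.792],[0.17,-0.335,0.792],[0.17,-0.335,0.792]],"turn":[[0,0,0],[0,0,0],[0,0,0],[0,0,0],[0,0,0],[0,0,0],[0,0,0]]}'
python3 - <<'E'
from h import *
d=cam("wrist");cv2.imwrite("pics/w1.png",d["img"][:,:,::-1]);print(d["intrinsics"],w2p(d,[.5142,.354,.093]),w2p(d,r.observe()["tool_pos"]))
plan([.5142,.354,.099],down(74.2))
E
```

```text
t: 0.8
tool_pos: [0.3502, 0.4852, 0.1928]
eef_rot: [0.7, 0.098, 0.7, -0.1]
contact_force: [-0.5, 0.2, 0.1]
gripper_width: 0.0599
t: 1.38
tool_pos: [0.5159, 0.3521, 0.1501]
eef_rot: [0.7, 0.099, 0.701, -0.099]
contact_force: [-0.5, 0.4, 0.2]
gripper_width: 0.0596
[[326.66236656   0.         319.55041463]
 [  0.         326.66236656 206.82854765]
 [  0.           0.           1.        ]] [[319.01728042 219.30229613]] [[318.26273159 258.4296487 ]]
delta [ 0.207  0.001 -0.002] turn [-0.004 -0.002  0.001] rows 1.2
```

View pics/w1.png

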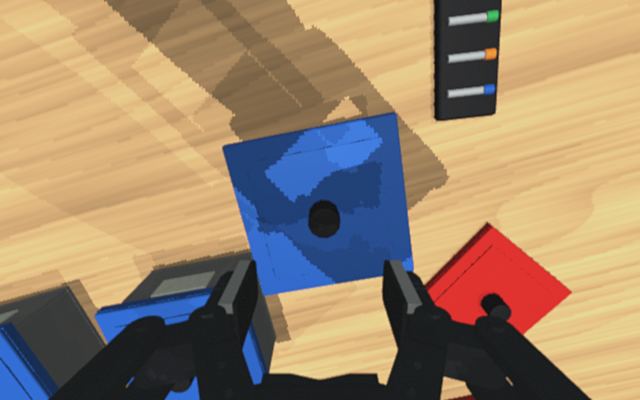

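Wrist view: knob of the near lid at (324,219), 5 px right of my estimate, so +3 mm along the jaws.

```bash
python3 -m handwheel '{"delta_pos":[[0.12,0.012,0],[0.207,0.012,0],[0.207,0.012,0]],"turn":[[0,0,0],[0,0,0],[0,0,0]]}'
python3 -m handwheel '{"delta_pos":[[0,0,0],[0,0,0],[0,0,0],[0,0,0],[0,0,0],[0,0,0]],"turn":[[0,0,0],[0,0,0],[0,0,0],[0,0,0],[0,0,0],[0,0,0]]}' 1 30
```

```text
t: 1.68
tool_pos: [0.5109, 0.3569, 0.0946]
eef_rot: [0.698, 0.095, 0.703, -0.099]
contact_force: [-2.2, -0.9, -1.1]
gripper_width: 0.0596
t: 2.18
tool_pos: [0.5156, 0.3573, 0.1005]
eef_rot: [0.701, 0.098, 0.7, -0.097]
contact_force: [-0.2, -0.3, -0.4]
gripper_width: -0.0001
```

```bash
python3 - <<'E'
from h import *
d=cam("wrist");b=cam("side");C=np.zeros((400,800,3),np.uint8);C[:,:500]=d["img"][:,70:570,::-1]
C[:300,500:]=cv2.resize(b["img"][90:190,240:340,::-1],(300,300));cv2.imwrite("pics/w2.png",C)
print(w2p(b,r.observe()["tool_pos"]),r.observe()["tool_pos"],w2p(b,[.5142,.354,.093]))
E
```

```text
[[277.09995237 133.10138207]] [0.51541153 0.35708371 0.09993   ] [[277.31108825 135.48530991]]
```

View pics/w2.png

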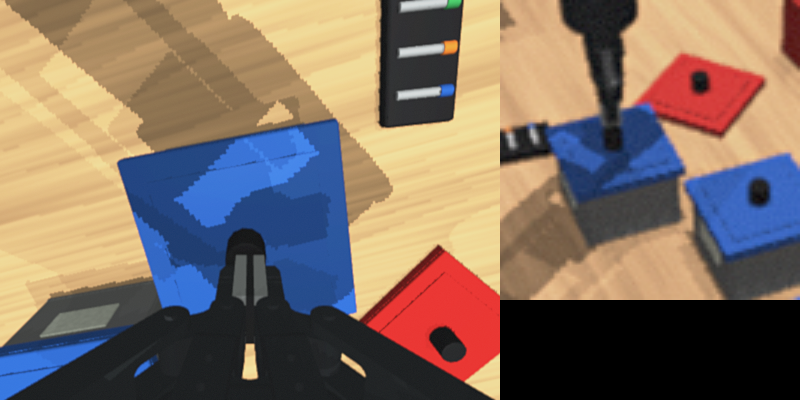

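```bash
python3 - <<'E'
from h import *
d=cam("wrist");p=r.observe()["tool_pos"]
for dz in (0,-.011): print("tip",dz,w2p(d,p+[0,0,dz]))
print(w2p(d,[[.5142,.354,.104],[.5142,.354,.093],[.5142,.357,.104]]))
print("knob top @ (315,238)",p2w(d,(315,238),.104))
cv2.imwrite("pics/w3.png",cv2.resize(d["img"][200:320,240:400,::-1],(800,600),interpolation=3))
E
```

```text
tip 0 [[316.10768721 260.22066033]]
tip -0.011 [[316.26431109 251.08478423]]
[[309.82332051 263.55115074]
 [310.34798282 254.01366436]
 [315.3711735  262.12578833]]
knob top @ (315,238) [0.50108067 0.36060266 0.104     ]
```

View pics/w3.png

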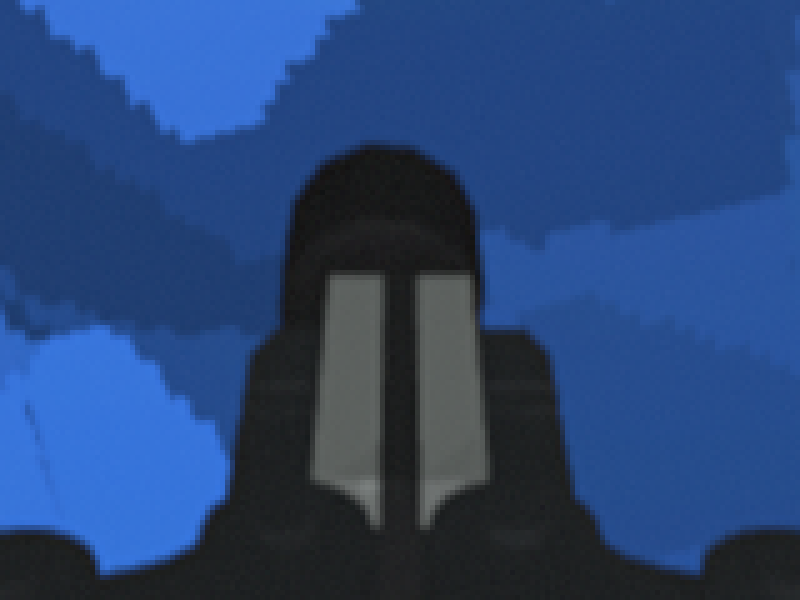

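Wrist close-up: the shut pads (tips at about (320,255)) stand over the knob's top face rather than round it. So the tips sit higher than I reckoned, and I'll find their height by touch.

```bash
for i in 1; do python3 -m handwheel '{"delta_pos":[[0.008,0,0],[0.016,0,0],[0.016,0,0]],"turn":[[0,0,0],[0,0,0],[0,0,0]]}' | grep -E "tool_pos|contact"; done
python3 -m handwheel '{"delta_pos":[[0.008,0,0],[0.016,0,0],[0.016,0,0]],"turn":[[0,0,0],[0,0,0],[0,0,0]]}' | grep -E "tool_pos|contact"
```

```text
tool_pos: [0.5148, 0.3567, 0.0947]
contact_force: [-0.4, -0.2, 0.5]
tool_pos: [0.5154, 0.3571, 0.0916]
contact_force: [-1.0, 0.4, -0.0]
```

```bash
python3 -m handwheel '{"delta_pos":[[0.008,0,0],[0.016,0,0],[0.016,0,0]],"turn":[[0,0,0],[0,0,0],[0,0,0]]}' | grep -E "tool_pos|contact"
python3 - <<'E'
from h import *
d=cam("wrist");b=cam("side");C=np.zeros((400,800,3),np.uint8);C[:,:400]=cv2.resize(d["img"][200:320,260:380,::-1],(400,400),interpolation=3)
C[:,400:]=cv2.resize(b["img"][90:170,240:320,::-1],(400,400),interpolation=3);cv2.imwrite("pics/w4.png",C)
print(r.observe())
E
```

```text
tool_pos: [0.5155, 0.3572, 0.0914]
contact_force: [-7.4, -4.9, 18.1]
{'t': 3.1833, 'q': array([ 5.20543641e-01,  1.82911573e-01,  1.80762235e+00, -2.45547242e-04,
        1.15126134e+00, -7.73596624e-01]), 'qd': array([ 0.00247967, -0.00080623,  0.00257697,  0.00093451, -0.00342034,
        0.00099294]), 'effort': array([-3.22504006e-01, -3.22829425e+01, -2.94902641e+01,  8.12112330e-02,
       -2.62831405e+00, -1.86563462e-03]), 'tool_pos': array([0.51544615, 0.35720578, 0.09138267]), 'eef_rot': array([ 0.70034921,  0.09735948,  0.70036541, -0.09757256]), 'contact_force': array([-8.66460443, -5.19992597, 16.96231044]), 'wrist_torque': array([-0.89956981,  1.36767641,  0.0265978 ]), 'gripper_width': 9.81033195968824e-05}
```

View pics/w4.png

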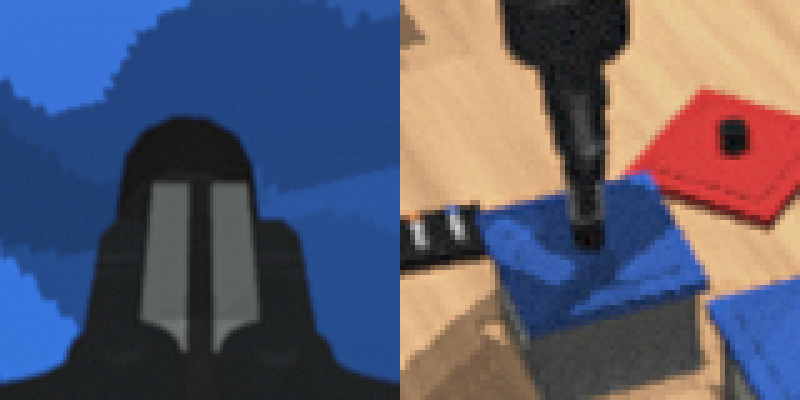

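```bash
python3 - <<'E'
from h import *
d=cam("wrist");M=cv2.Rodrigues(d["rvec"])[0];c=-M.T@np.ravel(d["tvec"]);print("cam",c,"axis",M[2])
P=np.array([.5142,.357,.104]);print("depth knob top",(M@P+np.ravel(d["tvec"]))[2])
s=r.observe();R0=rot(s["eef_rot"]);print("cam in tool",R0.inv().apply(c-s["tool_pos"]),"axis in tool",R0.inv().apply(M[2]))
# lid corners predicted
a=np.radians(-4)
print(w2p(d,[[.514+.06*np.cos(t+a)*2**.5,.355+.06*np.sin(t+a)*2**.5,.082] for t in np.pi/4*np.array([1,3,5,7])]))
cv2.imwrite("pics/raw.png",d["img"][:,:,::-1])
h=cv2.cvtColor(d["img"],cv2.COLOR_RGB2HSV);m=cv2.inRange(h,(105,120,60),(125,255,255));n,l,st,_=cv2.connectedComponentsWithStats(m)
for k in range(1,n):
    if st[k,4]>3000:
        pts=np.argwhere(l==k)[:,::-1];print(st[k]);hull=cv2.convexHull(pts.astype(np.int32));print(cv2.approxPolyDP(hull,6,True).reshape(-1,2).tolist())
E
```

```text
cam [0.43761714 0.38099658 0.24739983] axis [ 0.30112208 -0.08456825 -0.94982825]
depth knob top 0.1612953508897799
cam in tool [-0.1560151   0.00161346 -0.08136482] axis in tool [0.94984529 0.00114715 0.3127181 ]
[[430.38514142 320.98389586]
 [405.36219783 119.6720665 ]
 [172.77859712 169.46821943]
 [238.67736837 354.34425997]]
[  182   121   249   202 33636]
[[430, 322], [227, 311], [182, 166], [411, 122]]
[  26  337  157   63 4327]
[[182, 337], [77, 399], [40, 399], [26, 376], [40, 360]]
```

```bash
python3 - <<'E'
from h import *
d=cam("wrist");s=r.observe();R0=rot(s["eef_rot"])
for dx in (.011,0,-.0125):
  for z in (0,-.011): print(dx,z,w2p(d,s["tool_pos"]+R0.apply([dx,0,z])).round(1))
print(w2p(d,[[.5035,.36,.082],[.5035,.36,.104],[.5142,.357,.104]]).round(1))
E
```

```text
0.011 0 [[316.4 251.3]]
0.011 -0.011 [[316.3 233.3]]
0 0 [[316.3 260.5]]
0 -0.011 [[316.2 241.5]]
-0.0125 0 [[316.1 272.3]]
-0.0125 -0.011 [[316.  252.2]]
[[315.3 232.3]
 [314.7 249.9]
 [314.9 270.3]]
```

Touch confirms it. The shut tips stand 12 mm behind the reported TCP along the tool axis, where the text says 11 mm ahead. I'll work from the measured tips.

```bash
python3 -m handwheel '{"delta_pos":[[-0.04,-0.006,0],[-0.04,-0.006,0],[-0.04,-0.006,0],[-0.04,-0.006,0],[0.06,-0.006,0],[0.06,-0.006,0]],"turn":[[0,0,0],[0,0,0],[0,0,0],[0,0,0],[0,0,0],[0,0,0]]}' 0.45 30
python3 -m handwheel '{"delta_pos":[[0,0,0],[0,0,0],[0,0,0],[0,0,0],[0,0,0]],"turn":[[0,0,0],[0,0,0],[0,0,0],[0,0,0],[0,0,0]]}' 1 30
python3 -m handwheel '{"delta_pos":[[-0.08,0,0],[-0.16,0,0],[-0.16,0,0]],"turn":[[0,0,0],[0,0,0],[0,0,0]]}'
```

```text
t: 3.78
tool_pos: [0.5121, 0.354, 0.0677]
eef_rot: [0.698, 0.096, 0.703, -0.099]
contact_force: [-1.8, -0.2, -0.9]
gripper_width: 0.0467
t: 4.2
tool_pos: [0.5151, 0.3558, 0.0731]
eef_rot: [0.701, 0.098, 0.7, -0.097]
contact_force: [0.7, -0.0, -0.6]
gripper_width: 0.0207
t: 4.45
tool_pos: [0.5174, 0.3572, 0.1176]
eef_rot: [0.703, 0.099, 0.698, -0.096]
contact_force: [0.5, 0.1, -0.1]
gripper_width: 0.0206
```

```bash
python3 -m handwheel '{"delta_pos":[[0,-0.214,-0.521],[0,-0.214,-0.521],[0,-0.214,-0.521],[0,-0.214,-0.521],[0.3,-0.214,-0.521],[0.4,-0.214,-0.521],[0.434,-0.214,-0.521],[0.434,-0.214,-0.521]],"turn":[[0,0,0],[0,0,0],[0,0,0],[0,0,0],[0,0,0],[0,0,0],[0,0,0],[0,0,0]]}'
python3 -m handwheel '{"delta_pos":[[0,0,0],[0,0,0],[0,0,0],[0,0,0]],"turn":[[0,0,0],[0,0,0],[0,0,0],[0,0,0]]}' 0.4
python3 -m handwheel '{"delta_pos":[[-0.15,0,0],[-0.3,0,0],[-0.52,0,0],[-0.52,0.205,0.51],[-0.52,0.205,0.51],[-0.52,0.205,0.51],[-0.52,0.205,0.51],[-0.52,0.205,0.51]],"turn":[[0,0,0],[0,0,0],[0,0,0],[0,0,0],[0,0,0],[0,0,0],[0,0,0],[0,0,0]]}'
python3 -m handwheel '{"delta_pos":[[0,0,0],[0,0,0]],"turn":[[0,0,0],[0,0,0]]}' 1
python3 - <<'E'
from h import *
d=cam("wrist");cv2.imwrite("pics/c1.png",d["img"][:,:,::-1])
cv2.imwrite("pics/c1s.png",cv2.resize(d["img"][100:280,200:440,::-1],(800,600),interpolation=3))
E
```

```text
t: 5.12
tool_pos: [0.3736, 0.339, 0.0012]
eef_rot: [0.7, 0.097, 0.701, -0.098]
contact_force: [-0.5, -0.3, -1.1]
gripper_width: 0.0208
t: 5.45
tool_pos: [0.3752, 0.3399, 0.0044]
eef_rot: [0.701, 0.098, 0.7, -0.097]
contact_force: [-0.2, -0.4, -0.8]
gripper_width: 0.0512
t: 6.12
tool_pos: [0.5151, 0.3543, 0.1353]
eef_rot: [0.701, 0.099, 0.699, -0.098]
contact_force: [-0.5, -0.1, 0.2]
gripper_width: 0.0513
t: 6.28
tool_pos: [0.5104, 0.3539, 0.1335]
eef_rot: [0.7, 0.097, 0.701, -0.098]
contact_force: [-0.4, 0.4, -0.1]
gripper_width: 0.0282
```

View pics/c1s.png

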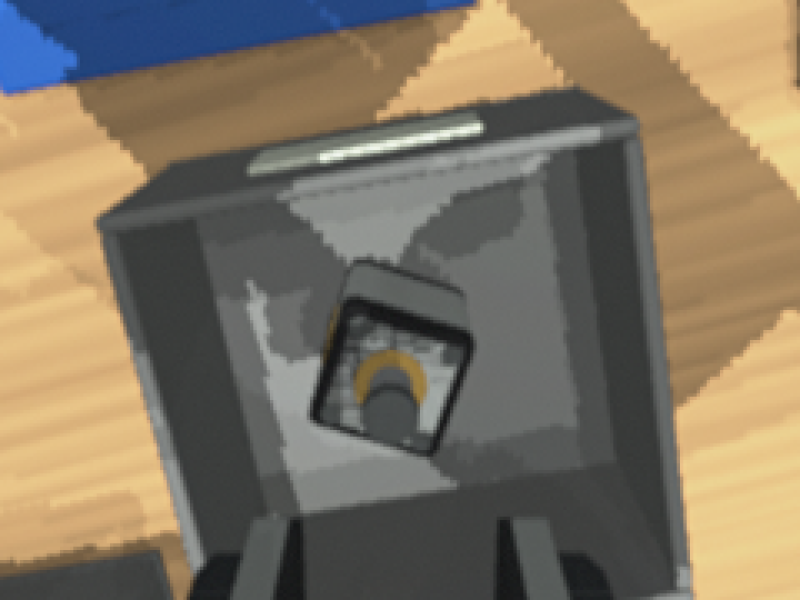

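Wrist view: the cylinder's top face has crop corners (350,298), (472,345), (433,455), (312,412). The rod end is at about (390,412).

```bash
python3 - <<'E'
from h import *
d=cam("wrist")
C=[(350,298),(472,345),(433,455),(312,412)]
W=np.array([p2w(d,(200+u/3.3333,100+v/3.3333),.052) for u,v in C]);print(W.round(4),W.mean(0).round(4))
for i in range(4):
    e=W[(i+1)%4]-W[i];print(np.linalg.norm(e[:2]).round(4),np.degrees(np.arctan2(e[1],e[0])).round(1))
print("rod",p2w(d,(317,223.6),.075))
c=W.mean(0);s=r.observe();print(s["tool_pos"],s["gripper_width"]);plan([c[0],c[1],.12],down(74.2))
# what automatic threshold might do
E
```

```text
[[0.4912 0.3499 0.052 ]
 [0.5095 0.3735 0.052 ]
 [0.5334 0.3577 0.052 ]
 [0.5152 0.3334 0.052 ]] [0.5123 0.3536 0.052 ]
0.0299 52.3
0.0286 -33.5
0.0304 -126.9
0.029 145.5
rod [0.51166399 0.35355222 0.075     ]
[0.51010341 0.35407887 0.13350832] 0.0132562968788099
delta [0.054 0.001 0.009] turn [-0.    -0.001  0.001] rows 0.3
```

```bash
python3 -m handwheel '{"delta_pos":[[0.1,0,0],[0.2,0,0],[0.26,0,0],[0.27,0,0],[0.28,0,0],[0.29,0,0],[0.298,0,0],[0.298,0,0]],"turn":[[0,0,0],[0,0,0],[0,0,0],[0,0,0],[0,0,0],[0,0,0],[0,0,0],[0,0,0]]}' 1
python3 -m handwheel '{"delta_pos":[[0.004,0,0],[0.008,0,0]],"turn":[[0,0,0],[0,0,0]]}'
```

```text
t: 7.05
tool_pos: [0.5121, 0.3547, 0.0607]
eef_rot: [0.701, 0.098, 0.7, -0.097]
contact_force: [0.1, 0.5, 0.1]
gripper_width: 0.0002
t: 7.22
tool_pos: [0.5122, 0.3547, 0.0588]
eef_rot: [0.701, 0.098, 0.7, -0.097]
contact_force: [-0.4, -0.4, 2.4]
gripper_width: -0.0001
```

```bash
python3 -m handwheel '{"delta_pos":[[0.004,0,0],[0.008,0,0],[0.008,0,0]],"turn":[[0,0,0],[0,0,0],[0,0,0]]}'
```

```text
t: 7.47
tool_pos: [0.512, 0.3544, 0.0558]
eef_rot: [0.701, 0.098, 0.7, -0.097]
contact_force: [0.9, 2.0, 1.6]
gripper_width: 0.0
```

```bash
python3 -m handwheel '{"delta_pos":[[0.004,0,0],[0.008,0,0],[0.008,0,0]],"turn":[[0,0,0],[0,0,0],[0,0,0]]}' | grep -E "tool_pos|contact"
```

```text
tool_pos: [0.5122, 0.3546, 0.0544]
contact_force: [-0.3, 1.3, 5.0]
```

```bash
python3 -m handwheel '{"delta_pos":[[0.004,0,0],[0.006,0,0],[0.006,0,0]],"turn":[[0,0,0],[0,0,0],[0,0,0]]}' | grep -E "tool_pos|contact"
```

```text
tool_pos: [0.5124, 0.3548, 0.0543]
contact_force: [-2.8, -0.1, 11.4]
```

Tub A's rod stalled about 9 mm in, with 11 N on it: stuck. Next, tub B.

```bash
python3 -m handwheel '{"delta_pos":[[-0.1,0,0],[-0.272,0,0],[-0.272,-0.469,0.545],[-0.272,-0.469,0.545],[-0.272,-0.469,0.545],[-0.272,-0.469,0.545],[-0.272,-0.469,0.545],[-0.272,-0.469,0.545]],"turn":[[0,0,0],[0,0,0],[0,0,0],[0,0,0],[0,0,0],[0,0,0],[0,0,0],[0,0,0]]}' 0.4
python3 -m handwheel '{"delta_pos":[[0,0,0],[0,0,0]],"turn":[[0,0,0],[0,0,0]]}'
python3 - <<'E'
from h import *
d=cam("wrist");s=r.observe();print(s["tool_pos"]);p=w2p(d,[.611,.2045,.098])[0].round(1);print(p)
g=cv2.cvtColor(d["img"],cv2.COLOR_RGB2GRAY)
h=d["img"].astype(int);m=(h.max(2)<60).astype(np.uint8)
x,y=int(p[0]),int(p[1]);print([(yy,np.flatnonzero(m[yy,x-50:x+50])[[0,-1]]+x-50 if m[yy,x-50:x+50].any() else None) for yy in range(y-30,y+31,6)])
E
```

```text
t: 8.63
tool_pos: [0.6117, 0.2009, 0.1191]
eef_rot: [0.7, 0.099, 0.7, -0.1]
contact_force: [-0.4, -0.5, -0.1]
gripper_width: 0.051
t: 8.8
tool_pos: [0.6095, 0.2049, 0.1192]
eef_rot: [0.7, 0.097, 0.701, -0.097]
contact_force: [0.4, -0.4, 0.2]
gripper_width: 0.0515
[0.60944738 0.20526407 0.11932748]
[316.7 246.1]
[(216, None), (222, array([317, 330])), (228, array([310, 337])), (234, array([308, 339])), (240, array([307, 340])), (246, array([307, 341])), (252, array([307, 340])), (258, array([310, 337])), (264, array([326, 327])), (270, None), (276, None)]
```

```bash
python3 -m handwheel '{"delta_pos":[[0.1,0.008,0],[0.17,0.008,0],[0.186,0.008,0],[0.186,0.008,0],[0.186,0.008,0]],"turn":[[0,0,0],[0,0,0],[0,0,0],[0,0,0],[0,0,0]]}'
python3 -m handwheel '{"delta_pos":[[0,0,0],[0,0,0],[0,0,0],[0,0,0],[0,0,0]],"turn":[[0,0,0],[0,0,0],[0,0,0],[0,0,0],[0,0,0]]}' 1 30
python3 -m handwheel '{"delta_pos":[[-0.08,0,0],[-0.16,0,0],[-0.16,0,0]],"turn":[[0,0,0],[0,0,0],[0,0,0]]}'
```

```text
t: 9.27
tool_pos: [0.6108, 0.207, 0.0738]
eef_rot: [0.7, 0.097, 0.7, -0.097]
contact_force: [-0.4, 0.1, 0.3]
gripper_width: 0.0511
t: 9.68
tool_pos: [0.6121, 0.2065, 0.0752]
eef_rot: [0.701, 0.098, 0.7, -0.097]
contact_force: [0.2, 1.3, 5.1]
gripper_width: 0.0205
t: 9.93
tool_pos: [0.6135, 0.2065, 0.1176]
eef_rot: [0.703, 0.098, 0.698, -0.097]
contact_force: [0.9, -0.4, -0.3]
gripper_width: 0.0207
```

```bash
python3 -m handwheel '{"delta_pos":[[0,-0.21,-0.527],[0,-0.21,-0.527],[0,-0.21,-0.527],[0,-0.21,-0.527],[0.3,-0.21,-0.527],[0.4,-0.21,-0.527],[0.43,-0.21,-0.527],[0.43,-0.21,-0.527]],"turn":[[0,0,0],[0,0,0],[0,0,0],[0,0,0],[0,0,0],[0,0,0],[0,0,0],[0,0,0]]}'
python3 -m handwheel '{"delta_pos":[[0,0,0],[0,0,0],[0,0,0],[0,0,0]],"turn":[[0,0,0],[0,0,0],[0,0,0],[0,0,0]]}' 0.4
python3 -m handwheel '{"delta_pos":[[-0.15,0,0],[-0.3,0,0],[-0.52,0,0],[-0.52,0.205,0.52],[-0.52,0.205,0.52],[-0.52,0.205,0.52],[-0.52,0.205,0.52],[-0.52,0.205,0.52]],"turn":[[0,0,0],[0,0,0],[0,0,0],[0,0,0],[0,0,0],[0,0,0],[0,0,0],[0,0,0]]}'
python3 -m handwheel '{"delta_pos":[[0,0,0],[0,0,0]],"turn":[[0,0,0],[0,0,0]]}' 1
python3 - <<'E'
from h import *
d=cam("wrist");cv2.imwrite("pics/c2.png",d["img"][:,:,::-1])
cv2.imwrite("pics/c2s.png",cv2.resize(d["img"][100:280,200:440,::-1],(800,600),interpolation=3))
E
```

```text
t: 10.6
tool_pos: [0.4665, 0.1904, 0.001]
eef_rot: [0.698, 0.096, 0.703, -0.099]
contact_force: [-0.4, 1.0, -0.8]
gripper_width: 0.0204
t: 10.93
tool_pos: [0.4708, 0.1918, 0.0069]
eef_rot: [0.701, 0.098, 0.7, -0.097]
contact_force: [0.5, -0.2, 0.8]
gripper_width: 0.0516
t: 11.6
tool_pos: [0.6129, 0.2054, 0.1378]
eef_rot: [0.702, 0.098, 0.699, -0.097]
contact_force: [-0.5, 0.8, 0.3]
gripper_width: 0.0513
t: 11.77
tool_pos: [0.608, 0.2052, 0.1357]
eef_rot: [0.7, 0.097, 0.701, -0.098]
contact_force: [0.1, 0.1, -0.5]
gripper_width: 0.028
```

View pics/c2s.png

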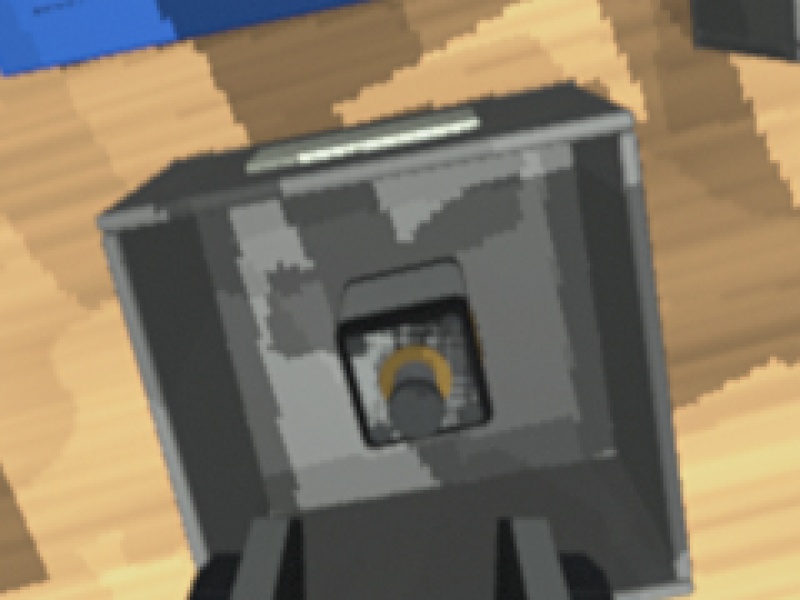

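Tub B: top face corners at crop (338,325), (467,297), (492,418), (367,446); rod end at (415,408).

```bash
python3 - <<'E'
from h import *
d=cam("wrist")
C=[(338,325),(467,297),(492,418),(367,446)]
W=np.array([p2w(d,(200+u/3.3333,100+v/3.3333),.052) for u,v in C]);print(W.mean(0).round(4))
for i in range(4):
    e=W[(i+1)%4]-W[i];print(np.linalg.norm(e[:2]).round(4),np.degrees(np.arctan2(e[1],e[0])).round(1))
print("rod",p2w(d,(324.5,222.4),.075))
c=W.mean(0);s=r.observe();print(s["tool_pos"],s["gripper_width"]);plan([c[0],c[1],.062],down(74.2))
E
```

```text
[0.6108 0.2106 0.052 ]
0.0302 86.8
0.0302 -3.5
0.0304 -92.3
0.0307 176.1
rod [0.61062601 0.20999286 0.075     ]
[0.60768731 0.20533592 0.13564031] 0.013019708472986316
delta [0.295 0.024 0.006] turn [-0.001 -0.001  0.001] rows 1.8
```

```bash
python3 -m handwheel '{"delta_pos":[[0.1,0.02,0],[0.2,0.02,0],[0.26,0.02,0],[0.27,0.02,0],[0.28,0.02,0],[0.29,0.02,0],[0.298,0.02,0],[0.298,0.02,0]],"turn":[[0,0,0],[0,0,0],[0,0,0],[0,0,0],[0,0,0],[0,0,0],[0,0,0],[0,0,0]]}' 1
python3 -m handwheel '{"delta_pos":[[0.008,0,0],[0.014,0,0],[0.014,0,0]],"turn":[[0,0,0],[0,0,0],[0,0,0]]}'
```

```text
t: 12.53
tool_pos: [0.6111, 0.2103, 0.0625]
eef_rot: [0.701, 0.098, 0.7, -0.097]
contact_force: [0.3, 0.5, 0.2]
gripper_width: -0.0001
t: 12.78
tool_pos: [0.6112, 0.2103, 0.0588]
eef_rot: [0.701, 0.098, 0.7, -0.097]
contact_force: [0.9, -0.3, 1.8]
gripper_width: -0.0002
```

```bash
python3 -m handwheel '{"delta_pos":[[0.004,0,0],[0.008,0,0],[0.008,0,0]],"turn":[[0,0,0],[0,0,0],[0,0,0]]}' | grep -E "tool_pos|contact"
```

```text
tool_pos: [0.6114, 0.2104, 0.0574]
contact_force: [-0.6, -0.2, 4.8]
```

```bash
python3 -m handwheel '{"delta_pos":[[0.004,0,0],[0.008,0,0],[0.008,0,0]],"turn":[[0,0,0],[0,0,0],[0,0,0]]}' | grep -E "tool_pos|contact"
```

```text
tool_pos: [0.6121, 0.2106, 0.0574]
contact_force: [-3.6, -0.5, 12.8]
```

Tub B's rod stalled at 6 mm (13 N): stuck. Tub C must be the sound one, and it still has to be pushed home.

```bash
python3 -m handwheel '{"delta_pos":[[-0.1,0,0],[-0.26,0,0],[-0.26,-0.78,0.18],[-0.26,-0.78,0.18],[-0.26,-0.78,0.18],[-0.26,-0.78,0.18],[-0.26,-0.78,0.18],[-0.26,-0.78,0.18]],"turn":[[0,0,0],[0,0,0],[0,0,0],[0,0,0],[0,0,0],[0,0,0],[0,0,0],[0,0,0]]}' 0.4
python3 -m handwheel '{"delta_pos":[[0,0,0],[0,0,0],[0,0,0]],"turn":[[0,0,0],[0,0,0],[0,0,0]]}'
python3 - <<'E'
from h import *
d=cam("wrist");s=r.observe();print(s["tool_pos"]);p=w2p(d,[.6005,.0088,.098])[0].round(1);print(p)
h=d["img"].astype(int);m=(h.max(2)<60).astype(np.uint8)
x,y=int(p[0]),int(p[1]);print([(yy,np.flatnonzero(m[yy,x-50:x+50])[[0,-1]]+x-50 if m[yy,x-50:x+50].any() else None) for yy in range(y-30,y+31,6)])
E
```

```text
t: 13.95
tool_pos: [0.5996, 0.0051, 0.1184]
eef_rot: [0.7, 0.099, 0.7, -0.1]
contact_force: [-0.3, -0.1, 0.5]
gripper_width: 0.0513
t: 14.2
tool_pos: [0.6003, 0.0114, 0.1186]
eef_rot: [0.7, 0.097, 0.701, -0.097]
contact_force: [0.6, -0.3, 0.6]
gripper_width: 0.0509
[0.60032406 0.01162955 0.11869675]
[312.4 245.6]
[(215, None), (221, array([310, 326])), (227, array([304, 333])), (233, array([302, 335])), (239, array([301, 335])), (245, array([301, 336])), (251, array([302, 335])), (257, array([306, 332])), (263, array([262, 264])), (269, array([262, 265])), (275, array([262, 265]))]
```

```bash
python3 -m handwheel '{"delta_pos":[[0.1,0,0],[0.16,0,0],[0.18,0,0],[0.18,0,0],[0.18,0,0]],"turn":[[0,0,0],[0,0,0],[0,0,0],[0,0,0],[0,0,0]]}'
python3 -m handwheel '{"delta_pos":[[0,0,0],[0,0,0],[0,0,0],[0,0,0],[0,0,0]],"turn":[[0,0,0],[0,0,0],[0,0,0],[0,0,0],[0,0,0]]}' 1 30
python3 -m handwheel '{"delta_pos":[[-0.08,0,0],[-0.16,0,0],[-0.16,0,0]],"turn":[[0,0,0],[0,0,0],[0,0,0]]}'
```

```text
t: 14.67
tool_pos: [0.6006, 0.0111, 0.0742]
eef_rot: [0.7, 0.097, 0.7, -0.097]
contact_force: [-0.1, 0.4, -0.5]
gripper_width: 0.0515
t: 15.08
tool_pos: [0.6015, 0.0104, 0.0755]
eef_rot: [0.701, 0.098, 0.699, -0.097]
contact_force: [-0.3, 1.5, 4.8]
gripper_width: 0.021
t: 15.33
tool_pos: [0.6029, 0.01, 0.118]
eef_rot: [0.703, 0.098, 0.698, -0.097]
contact_force: [1.8, -0.3, 0.3]
gripper_width: 0.0208
```

```bash
python3 -m handwheel '{"delta_pos":[[0,-0.114,-0.55],[0,-0.114,-0.55],[0,-0.114,-0.55],[0,-0.114,-0.55],[0.3,-0.114,-0.55],[0.4,-0.114,-0.55],[0.43,-0.114,-0.55],[0.43,-0.114,-0.55]],"turn":[[0,0,0],[0,0,0],[0,0,0],[0,0,0],[0,0,0],[0,0,0],[0,0,0],[0,0,0]]}'
python3 -m handwheel '{"delta_pos":[[0,0,0],[0,0,0],[0,0,0],[0,0,0]],"turn":[[0,0,0],[0,0,0],[0,0,0],[0,0,0]]}' 0.4
python3 -m handwheel '{"delta_pos":[[-0.15,0,0],[-0.3,0,0],[-0.52,0,0],[-0.52,0.114,0.545],[-0.52,0.114,0.545],[-0.52,0.114,0.545],[-0.52,0.114,0.545],[-0.52,0.114,0.545]],"turn":[[0,0,0],[0,0,0],[0,0,0],[0,0,0],[0,0,0],[0,0,0],[0,0,0],[0,0,0]]}'
python3 -m handwheel '{"delta_pos":[[0,0,0],[0,0,0],[0,0,0]],"turn":[[0,0,0],[0,0,0],[0,0,0]]}' 1
python3 - <<'E'
from h import *
d=cam("wrist");np.savez("c3.npz",**d)
# seat region too, from the top camera, combined to save views
C=np.zeros((600,800,3),np.uint8);C[:]=cv2.resize(d["img"][100:280,200:440,::-1],(800,600),interpolation=3);cv2.imwrite("pics/c3s.png",C)
E
```

```text
t: 16.0
tool_pos: [0.4567, 0.0206, 0.0017]
eef_rot: [0.698, 0.097, 0.703, -0.098]
contact_force: [-0.1, 0.5, -0.1]
gripper_width: 0.0205
t: 16.33
tool_pos: [0.4613, 0.0204, 0.0075]
eef_rot: [0.701, 0.098, 0.7, -0.098]
contact_force: [-0.0, 0.2, 0.2]
gripper_width: 0.0514
t: 17.0
tool_pos: [0.603, 0.0102, 0.1385]
eef_rot: [0.702, 0.098, 0.699, -0.098]
contact_force: [-0.5, -0.6, 0.3]
gripper_width: 0.0514
t: 17.25
tool_pos: [0.5979, 0.0108, 0.1361]
eef_rot: [0.7, 0.097, 0.701, -0.098]
contact_force: [0.5, -0.9, -0.5]
gripper_width: 0.0157
```

View pics/c3s.png

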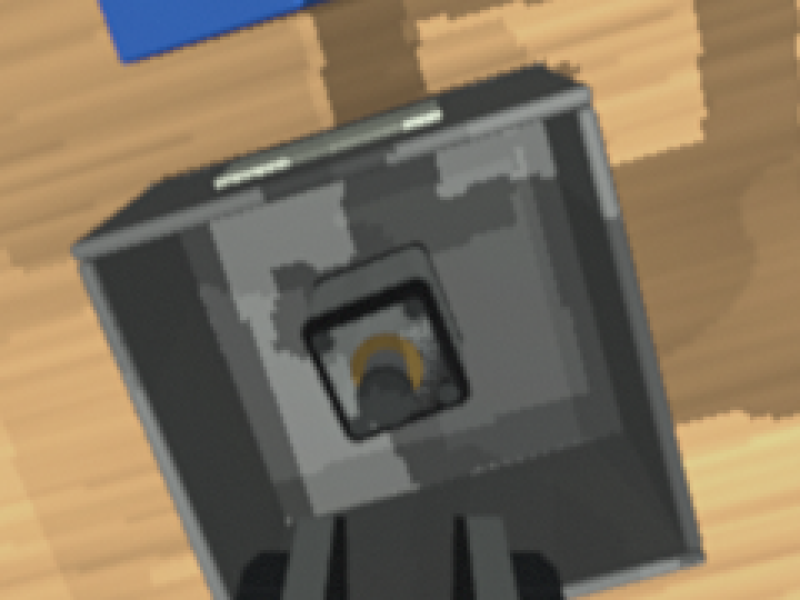

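Tub C: top face corners at crop (303,328), (424,283), (470,392), (352,438); rod end at (384,397).

```bash
python3 - <<'E'
from h import *
d=dict(np.load("c3.npz"))
C=[(303,328),(424,283),(470,392),(352,438)]
W=np.array([p2w(d,(200+u/3.3333,100+v/3.3333),.052) for u,v in C]);print(W.mean(0).round(4))
for i in range(4):
    e=W[(i+1)%4]-W[i];print(np.linalg.norm(e[:2]).round(4),np.degrees(np.arctan2(e[1],e[0])).round(1))
print("rod",p2w(d,(315.2,219.1),.075))
s=r.observe();print(s["tool_pos"],s["gripper_width"]);c=W.mean(0);plan([c[0],c[1],.062],down(74.2))
E
```

```text
[0.5966 0.0104 0.052 ]
0.0298 95.1
0.0286 6.7
0.0302 -83.2
0.0294 -174.1
rod [0.59678745 0.00982317 0.075     ]
[0.59794943 0.01082106 0.13617748] 0.008221123384448371
delta [ 0.297 -0.003 -0.004] turn [-0.001 -0.001  0.   ] rows 1.8
```

```bash
python3 -m handwheel '{"delta_pos":[[0.1,-0.005,-0.012],[0.2,-0.005,-0.012],[0.26,-0.005,-0.012],[0.275,-0.005,-0.012],[0.285,-0.005,-0.012],[0.295,-0.005,-0.012],[0.304,-0.005,-0.012],[0.312,-0.005,-0.012]],"turn":[[0,0,0],[0,0,0],[0,0,0],[0,0,0],[0,0,0],[0,0,0],[0,0,0],[0,0,0]]}' 1 | grep -E "tool_pos|contact"
python3 -m handwheel '{"delta_pos":[[0.006,0,0],[0.012,0,0],[0.012,0,0]],"turn":[[0,0,0],[0,0,0],[0,0,0]]}'| grep -E "tool_pos|contact"
```

```text
tool_pos: [0.5971, 0.0102, 0.06]
contact_force: [-1.3, -0.3, 2.5]
tool_pos: [0.5968, 0.0102, 0.0561]
contact_force: [0.9, 0.3, 1.7]
```

```bash
python3 -m handwheel '{"delta_pos":[[0.004,0,0],[0.008,0,0],[0.008,0,0]],"turn":[[0,0,0],[0,0,0],[0,0,0]]}' | grep -E "tool_pos|contact"
```

```text
tool_pos: [0.5964, 0.0102, 0.0536]
contact_force: [1.6, 0.0, 2.2]
```

```bash
python3 -m handwheel '{"delta_pos":[[0.004,0,0],[0.008,0,0],[0.008,0,0]],"turn":[[0,0,0],[0,0,0],[0,0,0]]}' | grep -E "tool_pos|contact"
```

```text
tool_pos: [0.596, 0.0102, 0.0513]
contact_force: [1.9, 0.2, 1.5]
```

```bash
python3 -m handwheel '{"delta_pos":[[0.004,0,0],[0.008,0,0],[0.008,0,0]],"turn":[[0,0,0],[0,0,0],[0,0,0]]}' | grep -E "tool_pos|contact"
```

```text
tool_pos: [0.5959, 0.0102, 0.0492]
contact_force: [1.7, 0.3, 1.5]
```

Past 12 mm at low force, so it's sound. Now on to the end stop.

```bash
python3 -m handwheel '{"delta_pos":[[0.006,0,0],[0.012,0,0],[0.016,0,0],[0.016,0,0]],"turn":[[0,0,0],[0,0,0],[0,0,0],[0,0,0]]}' | grep -E "tool_pos|contact"
```

```text
tool_pos: [0.5963, 0.0102, 0.0456]
contact_force: [1.2, 0.4, 4.2]
```

```bash
python3 -m handwheel '{"delta_pos":[[0.004,0,0],[0.008,0,0],[0.008,0,0]],"turn":[[0,0,0],[0,0,0],[0,0,0]]}' | grep -E "tool_pos|contact"
```

```text
tool_pos: [0.597, 0.0102, 0.0453]
contact_force: [-1.4, 0.3, 10.6]
```

The rod is fully home: it stopped at 18 mm and the force rose to 10.6 N. Next: rise, turn to the cylinder's faces, open and go down to grip.

```bash
python3 -m handwheel '{"delta_pos":[[-0.1,0,0],[-0.24,0,0],[-0.24,0,0],[-0.24,0,0],[-0.24,0,0],[-0.24,0,0],[-0.24,0,0]],"turn":[[0,0,0],[0,0,0],[-0.15,0,0],[-0.3,0,0],[-0.487,0,0],[-0.487,0,0],[-0.487,0,0]]}' 
python3 -m handwheel '{"delta_pos":[[0,0,0],[0,0,0],[0,0,0],[0,0,0]],"turn":[[0,0,0],[0,0,0],[0,0,0],[0,0,0]]}' 0.42
python3 - <<'E'
from h import *
print(r.observe()["tool_pos"],r.observe()["q"].round(2));plan([.5966,.0104,.0065],down(96.1))
E
```

```text
t: 20.13
tool_pos: [0.5948, 0.0104, 0.1023]
eef_rot: [0.705, -0.037, 0.707, 0.037]
contact_force: [0.0, 0.3, 0.1]
gripper_width: -0.0001
t: 20.47
tool_pos: [0.5959, 0.0103, 0.1033]
eef_rot: [0.706, -0.037, 0.706, 0.037]
contact_force: [0.7, -0.2, 0.1]
gripper_width: 0.0481
[0.59588051 0.01026217 0.10326762] [-0.07  0.11  1.87 -0.    1.16 -1.75]
delta [0.387 0.    0.003] turn [-0.002 -0.001 -0.   ] rows 2.3
```

```bash
python3 -m handwheel '{"delta_pos":[[0.1,0,0.002],[0.2,0,0.002],[0.28,0,0.002],[0.34,0,0.002],[0.37,0,0.002],[0.387,0,0.002],[0.387,0,0.002]],"turn":[[0,0,0],[0,0,0],[0,0,0],[0,0,0],[0,0,0],[0,0,0],[0,0,0]]}' 
python3 -m handwheel '{"delta_pos":[[0,0,0],[0,0,0],[0,0,0],[0,0,0],[0,0,0],[0,0,0]],"turn":[[0,0,0],[0,0,0],[0,0,0],[0,0,0],[0,0,0],[0,0,0]]}' 1 40
```

```text
t: 21.05
tool_pos: [0.5987, 0.0103, 0.0174]
eef_rot: [0.706, -0.037, 0.706, 0.037]
contact_force: [-32.0, 1.4, 55.5]
gripper_width: 0.0496
t: 21.55
tool_pos: [0.6035, 0.0098, 0.0152]
eef_rot: [0.711, -0.038, 0.701, 0.037]
contact_force: [-2.7, 0.4, 27.4]
gripper_width: 0.0314
```

```bash
python3 -m handwheel '{"delta_pos":[[-0.06,0,0],[-0.14,0,0],[-0.3,0,0],[-0.5,0,0],[-0.5,0,0],[-0.5,0,0]],"turn":[[0,0,0],[0,0,0],[0,0,0],[0,0,0],[0,0,0],[0,0,0]]}' 
python3 - <<'E'
from h import *
a=cam("top");b=cam("side");w=cam("wrist");s=r.observe();print(s["tool_pos"],s["contact_force"])
C=np.zeros((600,800,3),np.uint8)
C[:300,:400]=cv2.resize(b["img"][130:250,240:400,::-1],(400,300),interpolation=3)
C[300:,:400]=cv2.resize(a["img"][120:240,240:400,::-1],(400,300),interpolation=3)
C[:300,400:]=cv2.resize(w["img"][100:400,120:520,::-1],(400,300),interpolation=3)
C[300:,400:]=cv2.resize(a["img"][155:245,390:470,::-1][:60],(400,300),interpolation=3)
cv2.imwrite("pics/held.png",C);print(w2p(b,s["tool_pos"]),w2p(a,s["tool_pos"]))
E
```

```text
t: 22.05
tool_pos: [0.5994, 0.0101, 0.1363]
eef_rot: [0.709, -0.038, 0.703, 0.037]
contact_force: [0.0, 0.2, -3.0]
gripper_width: 0.0315
[0.5946782  0.0104344  0.12875274] [-0.08126869 -0.26664569 -3.7065023 ]
[[354.86587071 188.61394691]] [[332.92082785 171.05352798]]
```

View pics/held.png

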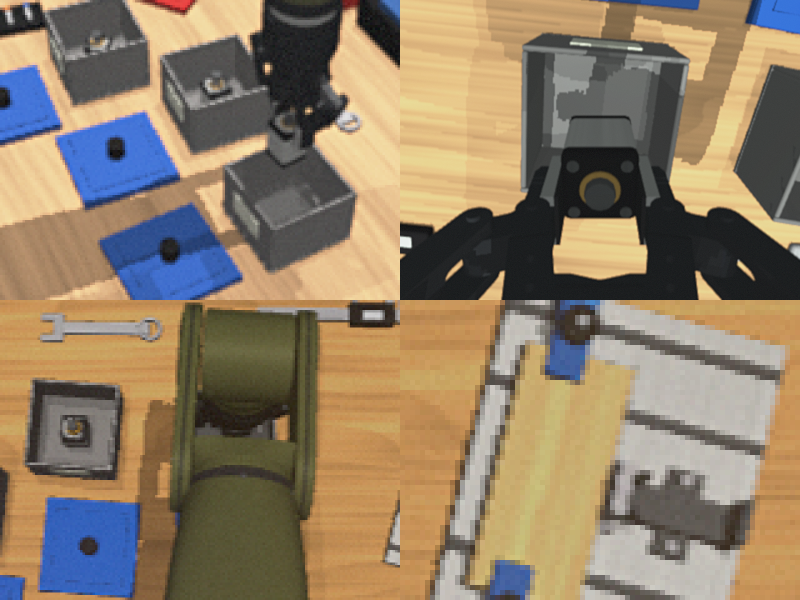

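Held view: the cylinder is in the jaws with its rod in, and all three tubs stand upright. Now to stand it on the clear bench.

```bash
python3 - <<'E'
from h import *
s=r.observe();M=rot(s["eef_rot"]).as_matrix();print(M.round(3))
plan([.55,-.12,.125],down(74.0))
E
```

```text
[[-0.005 -0.105  0.994]
 [ 0.     0.994  0.105]
 [-1.     0.001 -0.005]]
delta [ 0.016 -0.5   -0.233] turn [ 0.49  -0.006  0.   ] rows 3.3
```

```bash
python3 -m handwheel '{"delta_pos":[[0,-0.12,-0.05],[0,-0.25,-0.12],[0,-0.38,-0.18],[0,-0.5,-0.235],[0,-0.5,-0.235],[0,-0.5,-0.235],[0,-0.5,-0.235]],"turn":[[0.12,0,0],[0.25,0,0],[0.38,0,0],[0.49,0,0],[0.49,0,0],[0.49,0,0],[0.49,0,0]]}' 
python3 - <<'E'
from h import *
s=r.observe();print(rot(s["eef_rot"]).as_matrix().round(3).tolist());plan([.55,-.12,.0125],down(74.0))
E
```

```text
t: 22.78
tool_pos: [0.5499, -0.1197, 0.1291]
eef_rot: [0.699, 0.099, 0.702, -0.098]
contact_force: [-0.7, -0.2, -2.2]
gripper_width: 0.0314
[[-0.004, 0.276, 0.961], [0.002, 0.961, -0.276], [-1.0, 0.001, -0.004]]
delta [ 0.466 -0.001  0.003] turn [-0.    -0.006 -0.001] rows 2.8
```

```bash
python3 -m handwheel '{"delta_pos":[[0.12,0,0],[0.26,0,0],[0.37,0,0],[0.42,0,0],[0.44,0,0],[0.454,0,0],[0.454,0,0]],"turn":[[0,0,0],[0,0,0],[0,0,0],[0,0,0],[0,0,0],[0,0,0],[0,0,0]]}' 
python3 -m handwheel '{"delta_pos":[[0.004,0,0],[0.008,0,0],[0.012,0,0],[0.012,0,0]],"turn":[[0,0,0],[0,0,0],[0,0,0],[0,0,0]]}'
```

```text
t: 23.37
tool_pos: [0.5521, -0.1199, 0.0188]
eef_rot: [0.701, 0.098, 0.7, -0.098]
contact_force: [0.0, 0.4, -2.7]
gripper_width: 0.0315
t: 23.7
tool_pos: [0.5518, -0.1204, 0.0161]
eef_rot: [0.701, 0.098, 0.7, -0.098]
contact_force: [0.1, 0.1, -3.0]
gripper_width: 0.0311
```

```bash
python3 -m handwheel '{"delta_pos":[[0.004,0,0],[0.008,0,0],[0.012,0,0],[0.012,0,0]],"turn":[[0,0,0],[0,0,0],[0,0,0],[0,0,0]]}' | grep -E "tool_pos|contact"
```

```text
tool_pos: [0.551, -0.1202, 0.0119]
contact_force: [0.5, 0.4, -2.1]
```

```bash
python3 -m handwheel '{"delta_pos":[[0.004,0,0],[0.008,0,0],[0.008,0,0]],"turn":[[0,0,0],[0,0,0],[0,0,0]]}' | grep -E "tool_pos|contact"
```

```text
tool_pos: [0.5514, -0.1202, 0.0114]
contact_force: [-4.8, 0.6, 4.8]
```

```bash
python3 -m handwheel '{"delta_pos":[[0,0,0],[0,0,0],[0,0,0],[0,0,0]],"turn":[[0,0,0],[0,0,0],[0,0,0],[0,0,0]]}' 0.48
python3 -m handwheel '{"delta_pos":[[0.008,0,0],[0.016,0,0],[0.016,0,0]],"turn":[[0,0,0],[0,0,0],[0,0,0]]}' | grep -E "tool_pos|contact"
```

```text
t: 24.62
tool_pos: [0.5515, -0.1203, 0.0104]
eef_rot: [0.7, 0.098, 0.7, -0.098]
contact_force: [0.3, 0.4, 0.0]
gripper_width: 0.0448
tool_pos: [0.5509, -0.1201, 0.0056]
contact_force: [-0.6, 0.3, -0.2]
```

```bash
python3 -m handwheel '{"delta_pos":[[0.008,0,0],[0.016,0,0],[0.016,0,0]],"turn":[[0,0,0],[0,0,0],[0,0,0]]}' | grep -E "tool_pos|contact"
```

```text
tool_pos: [0.5508, -0.1201, 0.0016]
contact_force: [-0.2, 0.1, 0.4]
```

```bash
python3 -m handwheel '{"delta_pos":[[0.008,0,0],[0.016,0,0],[0.016,0,0]],"turn":[[0,0,0],[0,0,0],[0,0,0]]}' | grep -E "tool_pos|contact"
```

```text
tool_pos: [0.5509, -0.1201, -0.0023]
contact_force: [-0.0, -0.0, -0.1]
```

```bash
python3 -m handwheel '{"delta_pos":[[0.008,0,0],[0.016,0,0],[0.016,0,0]],"turn":[[0,0,0],[0,0,0],[0,0,0]]}' | grep -E "tool_pos|contact"
```

```text
tool_pos: [0.5509, -0.1201, -0.0063]
contact_force: [0.0, 0.5, -0.0]
```

```bash
python3 -m handwheel '{"delta_pos":[[0.008,0,0],[0.016,0,0],[0.024,0,0],[0.024,0,0]],"turn":[[0,0,0],[0,0,0],[0,0,0],[0,0,0]]}' | grep -E "tool_pos|contact"
```

```text
tool_pos: [0.5509, -0.1201, -0.0124]
contact_force: [0.1, 0.3, -0.9]
```

```bash
python3 -m handwheel '{"delta_pos":[[0.008,0,0],[0.016,0,0],[0.016,0,0]],"turn":[[0,0,0],[0,0,0],[0,0,0]]}' | grep -E "tool_pos|contact"
```

```text
tool_pos: [0.5515, -0.1203, -0.0147]
contact_force: [-4.1, 1.1, 7.4]
```

```bash
python3 - <<'E'
from h import *
d=cam("wrist");s=r.observe();R0=rot(s["eef_rot"]);print(s["tool_pos"],s["t"])
for z in (-.030,-.023,-.016,.009,.016,.023): print(z,w2p(d,s["tool_pos"]+R0.apply([-.0365,0,z])).round(1))
cv2.imwrite("pics/st.png",d["img"][:,:,::-1])
# brightness column profile through the top face now (cyl is ~26mm lower in tool frame: dx=-.0365+.026)
for z in (-.030,-.023,-.016,0,.009,.016): print("now",z,w2p(d,s["tool_pos"]+R0.apply([-(.048-(-.0145)*-1)*1,0,z])).round(1))
E
```

```text
[ 0.5515517  -0.12027918 -0.01467748] 26.25
-0.03 [[315.2 235.7]]
-0.023 [[315.3 251.7]]
-0.016 [[315.4 267.1]]
0.009 [[315.7 318.5]]
0.016 [[315.7 331.9]]
0.023 [[315.8 344.9]]
now -0.03 [[315.3 232.7]]
now -0.023 [[315.4 248.4]]
now -0.016 [[315.5 263.7]]
now 0 [[315.6 296.7]]
now 0.009 [[315.7 314.2]]
now 0.016 [[315.8 327.4]]
```

```bash
python3 -m handwheel '{"delta_pos":[[-0.1,0,0],[-0.25,0,0],[-0.4,0,0],[-0.6,-0.1,0],[-0.7,-0.25,0],[-0.7,-0.25,0],[-0.7,-0.25,0],[-0.7,-0.25,0]],"turn":[[0,0,0],[0,0,0],[0,0,0],[0,0,0],[0.16,0,0],[0.32,0,0],[0.48,0,0],[0.64,0,0]]}' 0.4
python3 -m handwheel '{"delta_pos":[[0,0,0],[0,0,0],[0,0,0],[0,0,0],[0,0,0],[0,0,0],[0,0,0]],"turn":[[0.16,0,0],[0.32,0,0],[0.48,0,0],[0.64,0,0],[0.8,0,0],[0.96,0,0],[0.96,0,0]]}'
python3 - <<'E'
from h import *
s=r.observe();print(s["q"].round(2));a=down(-16,45).apply([1,0,0]);C=np.array([.5437,-.1181,.024]);print(a)
plan(C-.0855*a+[0,0,.03],down(-16,45))
E
```

```text
t: 26.92
tool_pos: [0.5347, -0.1816, 0.1612]
eef_rot: [0.654, 0.271, 0.652, -0.271]
contact_force: [-0.6, -0.2, 0.2]
gripper_width: 0.0515
t: 27.5
tool_pos: [0.534, -0.1803, 0.1591]
eef_rot: [0.509, 0.491, 0.509, -0.491]
contact_force: [-0.5, 0.6, -0.1]
gripper_width: 0.0514
[-0.42 -0.02  1.9   0.    1.26 -0.46]
[ 0.19490504  0.67971466 -0.70710678]
delta [ 0.178 -0.027 -0.017] turn [0.38  0.991 0.158] rows 6.7
```

```bash
python3 -m handwheel '{"delta_pos":[[0.02,0,0],[0.05,-0.01,0],[0.08,-0.01,-0.01],[0.1,-0.02,-0.01],[0.13,-0.02,-0.01],[0.15,-0.03,-0.02],[0.178,-0.027,-0.017],[0.178,-0.027,-0.017]],"turn":[[0.057,0.149,0.024],[0.114,0.297,0.047],[0.171,0.446,0.071],[0.228,0.595,0.095],[0.285,0.743,0.119],[0.342,0.892,0.142],[0.38,0.991,0.158],[0.38,0.991,0.158]]}'
python3 -m handwheel '{"delta_pos":[[0,0,0],[0,0,0]],"turn":[[0,0,0],[0,0,0]]}'
python3 - <<'E'
from h import *
s=r.observe();print(s["q"].round(2));a=down(-16,45).apply([1,0,0]);C=np.array([.5437,-.1181,.024])
plan(C-.0855*a,down(-16,45));plan(C+.0245*a,down(-16,45))
d=cam("wrist");cv2.imwrite("pics/tilt.png",d["img"][:,:,::-1])
# rough check of standing cylinder position: projected top face corners vs edges
u=np.array([.961,-.276,0]);v=np.array([.276,.961,0])
P=[C+[0,0,.024]+.016*(i*u+j*v) for i,j in((1,1),(1,-1),(-1,-1),(-1,1))];print(w2p(d,P).round(0).tolist(),w2p(d,C+[0,0,.030]).round(0))
g=cv2.cvtColor(d["img"],cv2.COLOR_RGB2HSV);q=w2p(d,C+[0,0,.030])[0].astype(int)
m=(d["img"].astype(int).max(2)-d["img"].astype(int).min(2)<40).astype(np.uint8)
n,l,st,ce=cv2.connectedComponentsWithStats(m);k=l[np.clip(q[1],0,399),np.clip(q[0],0,639)];print(k,st[k],ce[k])
E
```

```text
t: 28.17
tool_pos: [0.5246, -0.1769, 0.1104]
eef_rot: [0.227, 0.738, 0.557, -0.306]
contact_force: [0.0, 0.7, -0.2]
gripper_width: 0.0513
t: 28.33
tool_pos: [0.5277, -0.1764, 0.1155]
eef_rot: [0.233, 0.737, 0.557, -0.305]
contact_force: [0.5, 0.6, -0.1]
gripper_width: 0.0516
[-0.76  0.2   1.9   0.68  1.49 -0.7 ]
delta [ 0.088 -0.003  0.088] turn [0.006 0.003 0.001] rows 0.7
delta [ 0.528 -0.003  0.087] turn [0.006 0.003 0.001] rows 3.2
[[340.0, 197.0], [341.0, 233.0], [299.0, 233.0], [301.0, 197.0]] [[320. 211.]]
76 [ 302  196   40   55 1923] [321.35881435 222.91627665]
```

Tilt reached, and the standing cylinder's outline in the wrist image (columns 302–342, top row 196) matches the predicted one. Now the slanted approach and grip.

```bash
python3 -m handwheel '{"delta_pos":[[0.088,-0.002,0.088],[0.2,-0.002,0.088],[0.3,-0.002,0.088],[0.4,-0.002,0.088],[0.47,-0.002,0.088],[0.51,-0.002,0.088],[0.528,-0.002,0.088],[0.528,-0.002,0.088]],"turn":[[0,0,0],[0,0,0],[0,0,0],[0,0,0],[0,0,0],[0,0,0],[0,0,0],[0,0,0]]}'
python3 -m handwheel '{"delta_pos":[[0,0,0],[0,0,0],[0,0,0],[0,0,0],[0,0,0],[0,0,0]],"turn":[[0,0,0],[0,0,0],[0,0,0],[0,0,0],[0,0,0],[0,0,0]]}' 1 50
```

```text
t: 29.05
tool_pos: [0.5485, -0.1006, 0.0063]
eef_rot: [0.232, 0.737, 0.557, -0.305]
contact_force: [-0.4, 0.5, -0.2]
gripper_width: 0.0512
t: 29.55
tool_pos: [0.5493, -0.1026, 0.0074]
eef_rot: [0.232, 0.738, 0.556, -0.305]
contact_force: [0.8, -2.2, 6.0]
gripper_width: 0.0315
```

```bash
python3 - <<'E'
from h import *
s=r.observe();np.savez("g.npz",p=s["tool_pos"],q=s["eef_rot"]);print(s["tool_pos"],s["eef_rot"])
Rg=rot(s["eef_rot"]);print("tool axes",Rg.as_matrix().round(3).tolist())
E
python3 -m handwheel '{"delta_pos":[[-0.04,0,-0.04],[-0.12,0,-0.12],[-0.22,0,-0.22],[-0.33,0,-0.33],[-0.44,0,-0.44],[-0.44,0,-0.44],[-0.44,0,-0.44]],"turn":[[0,0,0],[0,0,0],[0,0,0],[0,0,0],[0,0,0],[0,0,0],[0,0,0]]}'
python3 - <<'E'
from h import *
plan([.512,-.407,.18],down(-16,0))
E
```

```text
[ 0.54932266 -0.1026414   0.00735098] [ 0.23184474  0.73798422  0.55565049 -0.30476194]
tool axes [[0.197, 0.961, -0.192], [0.679, -0.275, -0.681], [-0.707, 0.004, -0.707]]
t: 30.13
tool_pos: [0.5486, -0.1025, 0.163]
eef_rot: [0.234, 0.737, 0.555, -0.306]
contact_force: [0.0, 0.4, -4.2]
gripper_width: 0.0314
delta [-0.901  0.193  0.813] turn [ 0.005 -0.995 -0.005] rows 7.4
```

```bash
python3 -m handwheel '{"delta_pos":[[-0.1,0.02,0.09],[-0.22,0.05,0.2],[-0.35,0.08,0.32],[-0.48,0.1,0.43],[-0.61,0.13,0.55],[-0.74,0.16,0.67],[-0.86,0.185,0.77],[-0.9,0.193,0.813]],"turn":[[0,-0.1,0],[0,-0.25,0],[0,-0.4,0],[0,-0.55,0],[0,-0.7,0],[0,-0.85,0],[0,-0.995,0],[0,-0.995,0]]}'
python3 -m handwheel '{"delta_pos":[[0,0,0],[0,0,0],[0,0,0]],"turn":[[0,0,0],[0,0,0],[0,0,0]]}'
python3 - <<'E'
from h import *
d=cam("wrist");np.savez("seat.npz",**d);s=r.observe();print(s["tool_pos"],s["q"].round(2),s["gripper_width"])
print(w2p(d,[[.5287,-.3496,.028],[.5287+.008,-.3496+.028,.052],[.5287-.008,-.3496-.029,.052]]).round(0))
cv2.imwrite("pics/seat.png",d["img"][:,:,::-1])
p=w2p(d,[.5287,-.3496,.028])[0].astype(int);x0,y0=max(0,p[0]-120),max(0,p[1]-100);print(x0,y0)
cv2.imwrite("pics/seatc.png",cv2.resize(d["img"][y0:y0+180,x0:x0+240,::-1],(800,600),interpolation=3))
E
```

```text
t: 30.8
tool_pos: [0.5108, -0.406, 0.1744]
eef_rot: [-0.426, -0.563, -0.428, 0.564]
contact_force: [1.1, -0.2, -2.3]
gripper_width: 0.0313
t: 31.05
tool_pos: [0.5101, -0.4045, 0.1735]
eef_rot: [0.423, 0.565, 0.429, -0.563]
contact_force: [-0.5, -0.4, -3.3]
gripper_width: 0.0318
[ 0.51045495 -0.40438072  0.1741944 ] [-0.75  0.16  1.69  0.    1.3  -0.48] 0.03169656656577712
[[325. 129.]
 [325.  94.]
 [325. 167.]]
204 28
```

View pics/seatc.png

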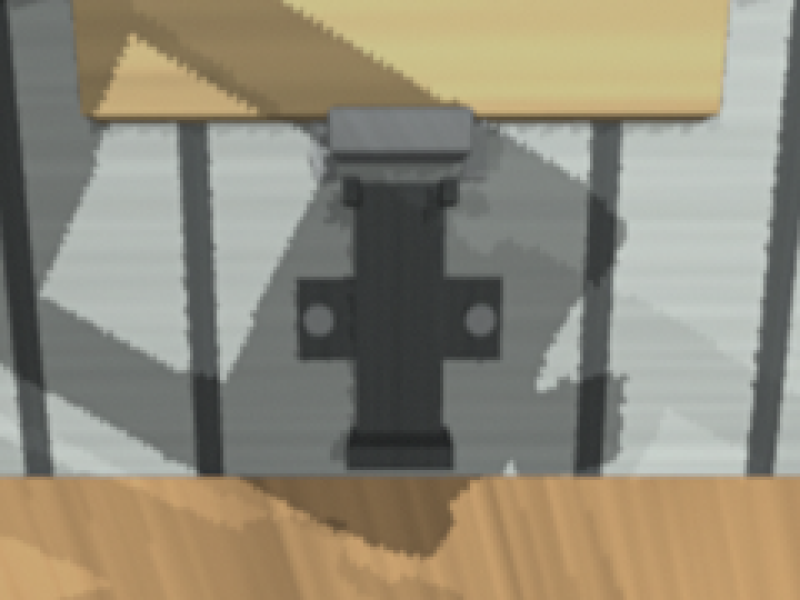

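Seat close-up: block edges at columns 356 and 443, lugs centred at (399,318), ear tops at rows 178–205, heel top at rows 440–468, plate edge at row 475, level with the image.

```bash
python3 - <<'E'
from h import *
d=dict(np.load("seat.npz"))
f=lambda u,v,z:p2w(d,(204+u/3.3333,28+v/3.3333),z)
u=np.array([np.cos(np.radians(-16)),np.sin(np.radians(-16)),0]);v=np.array([-u[1],u[0],0]);S=np.array([.5287,-.3496,0])
for n,a in dict(lug=(399,318,.025),heel_in=(400,440,.052),heel_out=(400,468,.052),ear_in=(400,205,.052),ear_out=(400,178,.052),edge=(400,475,.016),edgeL=(30,475,.016),edgeR=(770,475,.016),L=(356,380,.028),Rr=(443,380,.028),earL=(345,190,.052),earR=(456,190,.052)).items():
    w=f(*a);print(n,w.round(4),"x' %.4f y' %.4f"%((w-S)@u,(w-S)@v))
E
```

```text
lug [ 0.5292 -0.3448  0.025 ] x' -0.0008 y' 0.0047
heel_in [ 0.5215 -0.3725  0.052 ] x' -0.0006 y' -0.0240
heel_out [ 0.5195 -0.3795  0.052 ] x' -0.0006 y' -0.0313
ear_in [ 0.5368 -0.3179  0.052 ] x' -0.0009 y' 0.0327
ear_out [ 0.5385 -0.3121  0.052 ] x' -0.0010 y' 0.0388
edge [ 0.5173 -0.3884  0.016 ] x' -0.0003 y' -0.0404
edgeL [ 0.4131 -0.3587  0.016 ] x' -0.1087 y' -0.0406
edgeR [ 0.6212 -0.418   0.016 ] x' 0.1078 y' -0.0402
L [ 0.5134 -0.3573  0.028 ] x' -0.0126 y' -0.0116
Rr [ 0.5363 -0.3638  0.028 ] x' 0.0113 y' -0.0116
earL [ 0.5251 -0.311   0.052 ] x' -0.0141 y' 0.0361
earR [ 0.5506 -0.3183  0.052 ] x' 0.0125 y' 0.0361
```

```bash
cat > fin.py <<'E'
from h import *
u=np.array([np.cos(np.radians(-16)),np.sin(np.radians(-16)),0]);v=np.array([-u[1],u[0],0]);S=np.array([.5287,-.3496,0])
g=np.load("g.npz");Rf=R.from_rotvec(-np.pi/2*u)*rot(g["q"])
T=S-.0017*u+(.0045-.01665)*v
E
python3 - <<'E'
from fin import *
print("T",T);plan(T+[0,0,.100],Rf)
d=dict(np.load("seat.npz"));
E
```

```text
T [ 0.52371686 -0.36081075  0.        ]
delta [ 0.298  0.004 -0.18 ] turn [-0.    -1.008  0.004] rows 6.3
```

```bash
python3 -m handwheel '{"delta_pos":[[0,0,-0.18],[0,0,-0.18],[0.05,0,-0.18],[0.1,0,-0.18],[0.16,0,-0.18],[0.22,0,-0.18],[0.27,0.004,-0.18],[0.298,0.004,-0.18]],"turn":[[0,-0.13,0],[0,-0.28,0],[0,-0.42,0],[0,-0.56,0],[0,-0.7,0],[0,-0.85,0],[0,-0.95,0],[0,-1,0]]}'
python3 -m handwheel '{"delta_pos":[[0,0,0],[0,0,0],[0,0,0],[0,0,0]],"turn":[[0,0,0],[0,0,0],[0,0,0],[0,0,0]]}'
python3 - <<'E'
from fin import *
s=r.observe();print(s["q"].round(2),s["tool_pos"]);plan(T+[0,0,.098],Rf);plan(T+[0,0,.031],Rf)
M=rot(s["eef_rot"]).as_matrix();print("cyl axis now",(rot(s["eef_rot"])*rot(g["q"]).inv()).apply([0,0,1]).round(3),v.round(3))
E
```

```text
t: 31.77
tool_pos: [0.5233, -0.359, 0.0978]
eef_rot: [-0.557, -0.305, -0.234, 0.737]
contact_force: [-1.1, 0.0, -3.9]
gripper_width: 0.0313
t: 32.1
tool_pos: [0.5257, -0.3633, 0.1045]
eef_rot: [-0.557, -0.308, -0.23, 0.736]
contact_force: [-0.7, -0.5, -2.8]
gripper_width: 0.0314
[-0.37  0.22  1.89 -0.89  1.13  0.35] [ 0.5256704  -0.36327608  0.10452022]
delta [ 0.013 -0.01  -0.024] turn [-0.006 -0.006 -0.002] rows 0.2
delta [ 0.204 -0.011 -0.212] turn [-0.006 -0.006 -0.002] rows 1.8
cyl axis now [0.278 0.961 0.005] [0.276 0.961 0.   ]
```

```bash
python3 -m handwheel '{"delta_pos":[[0.013,-0.011,-0.024],[0.05,-0.011,-0.06],[0.09,-0.011,-0.1],[0.13,-0.011,-0.138],[0.154,-0.011,-0.162],[0.164,-0.011,-0.172],[0.164,-0.011,-0.172]],"turn":[[0,-0.006,0],[0,-0.006,0],[0,-0.006,0],[0,-0.006,0],[0,-0.006,0],[0,-0.006,0],[0,-0.006,0]]}'
python3 -m handwheel '{"delta_pos":[[0,0,0],[0,0,0]],"turn":[[0,0,0],[0,0,0]]}'
python3 - <<'E'
from fin import *
plan(T+[0,0,.045],Rf);plan(T+[0,0,.033],Rf);plan(T+[0,0,.029],Rf)
d=cam("side");cv2.imwrite("pics/s1.png",d["img"][:,:,::-1])
E
```

```text
t: 32.68
tool_pos: [0.5214, -0.3598, 0.0408]
eef_rot: [-0.556, -0.304, -0.232, 0.738]
contact_force: [-1.1, 0.5, -2.5]
gripper_width: 0.0314
t: 32.85
tool_pos: [0.5233, -0.3605, 0.0439]
eef_rot: [-0.557, -0.305, -0.23, 0.737]
contact_force: [0.1, 0.1, -2.6]
gripper_width: 0.0312
delta [-0.003  0.002  0.004] turn [-0.003  0.001 -0.001] rows 0.0
delta [ 0.031  0.002 -0.03 ] turn [-0.003  0.001 -0.001] rows 0.3
delta [ 0.043  0.002 -0.042] turn [-0.003  0.001 -0.001] rows 0.4
```

Already 8 mm down between heel and ears with no contact. Lowering on.

```bash
python3 -m handwheel '{"delta_pos":[[0.008,0.002,-0.008],[0.016,0.002,-0.016],[0.024,0.002,-0.024],[0.034,0.002,-0.033],[0.034,0.002,-0.033]],"turn":[[0,0,0],[0,0,0],[0,0,0],[0,0,0],[0,0,0]]}' | grep -E "tool_pos|contact"
```

```text
tool_pos: [0.5225, -0.3602, 0.0302]
contact_force: [-0.2, -0.1, -3.4]
```

```bash
python3 -m handwheel '{"delta_pos":[[0.003,0,-0.003],[0.006,0,-0.006],[0.006,0,-0.006]],"turn":[[0,0,0],[0,0,0],[0,0,0]]}' | grep -E "tool_pos|contact"
```

```text
tool_pos: [0.523, -0.3605, 0.029]
contact_force: [0.1, -0.2, -2.9]
```

```bash
python3 -m handwheel '{"delta_pos":[[0.003,0,-0.003],[0.006,0,-0.006],[0.006,0,-0.006]],"turn":[[0,0,0],[0,0,0],[0,0,0]]}' | grep -E "tool_pos|contact"
```

```text
tool_pos: [0.5233, -0.3607, 0.0278]
contact_force: [-1.6, 0.3, 0.1]
```

```bash
python3 -m handwheel '{"delta_pos":[[0.003,0,-0.003],[0.006,0,-0.006],[0.006,0,-0.006]],"turn":[[0,0,0],[0,0,0],[0,0,0]]}' | grep -E "tool_pos|contact"
```

```text
tool_pos: [0.5235, -0.361, 0.0278]
contact_force: [-4.8, 5.8, 10.4]
```

Seated at the expected height, with 10 N on it. Ease off, open, then back out along the fingers.

```bash
python3 -m handwheel '{"delta_pos":[[-0.006,0,0.006],[-0.006,0,0.006]],"turn":[[0,0,0],[0,0,0]]}' | grep -E "tool_pos|contact"
python3 -m handwheel '{"delta_pos":[[0,0,0],[0,0,0],[0,0,0],[0,0,0],[0,0,0]],"turn":[[0,0,0],[0,0,0],[0,0,0],[0,0,0],[0,0,0]]}' 0.48
python3 -m handwheel '{"delta_pos":[[-0.03,0,0],[-0.08,0,0],[-0.14,0,0],[-0.24,0,0],[-0.36,0,0],[-0.48,0,0],[-0.48,0,0],[-0.48,0,0]],"turn":[[0,0,0],[0,0,0],[0,0,0],[0,0,0],[0,0,0],[0,0,0],[0,0,0],[0,0,0]]}'
python3 - <<'E'
from fin import *
d=cam("wrist");cv2.imwrite("pics/f.png",d["img"][:,:,::-1]);np.savez("f.npz",**d)
C=S-.0007*u+.0045*v+[0,0,.044]
def box(n,c,h,k): print(n,w2p(d,[c+h[0]*i*u+h[1]*j*v+[0,0,h[2]*l] for i,j,l in k]).round(0).tolist())
box("top face",C,(.016,.024,.016),[(1,1,1),(1,-1,1),(-1,-1,1),(-1,1,1)]);box("rod",C,(0,.030,0),[(0,1,0)])
s=r.observe();print(s["tool_pos"],s["contact_force"])
for n in("side","top"):
    e=cam(n);print(n,w2p(e,C));cv2.imwrite(f"pics/f_{n}.png",e["img"][:,:,::-1])
E
```

```text
tool_pos: [0.5237, -0.3606, 0.0278]
contact_force: [0.9, 2.5, 2.2]
t: 34.65
tool_pos: [0.523, -0.3607, 0.027]
eef_rot: [-0.557, -0.305, -0.23, 0.737]
contact_force: [0.1, -0.3, 0.9]
gripper_width: 0.0443
t: 35.32
tool_pos: [0.5485, -0.2775, 0.1148]
eef_rot: [-0.559, -0.306, -0.229, 0.736]
contact_force: [0.1, -0.6, -0.4]
gripper_width: 0.0445
top face [[342.0, 207.0], [339.0, 232.0], [302.0, 232.0], [299.0, 207.0]]
rod [[320.0, 184.0]]
[ 0.54709122 -0.27800738  0.11294451] [-0.71673516 -0.19073485 -0.04217713]
side [[408.64408529 327.40962024]]
top [[446.59593205 196.49813623]]
```

No picture views are left, so I'll check the result numerically, with a coarse brightness map of the seat region from the wrist image.

```bash
python3 - <<'E'
import cv2,numpy as np
g=cv2.imread("pics/f.png",0)[164:250,280:362]
g=cv2.resize(g,(41,43),interpolation=cv2.INTER_AREA)
for i,row in enumerate(g): print(164+2*i,''.join(" .:-=+*#%@"[min(9,int(p)//24)] for p in row))
# before/after side & top differences: what moved outside the robot
E
```

```text
164 %%%%%##*=-===--==-==========----*##%%%%%%
166 %%%##+++--===--=--====-=====----+*++#%%%%
168 %%%-::::--===--=--====-=====--=-::::=%%%%
170 %%#-...:--===-==--====-====--==-:::.-%%%%
172 %%%-::::-=====-=--===--====---=--:::-%%%%
174 %%%=------=-=--=--===--====--=------=%%%%
176 %%%+------====-=-=========--==------+%%%%
178 %%%+-------==-----===-===-----------*%%%%
180 %%%*-==============================-#%%%%
182 %%%#=******##********##*####*****#*=#%%%%
184 %%%#+***########################**+=%%%%%
186 %%%%***+########################****%%%%%
188 %%%%%%%#**********************##%%%%%%%%%
190 %%%%%%%%-.--------------==---=%%%%%%%%%%%
192 %%%%%%%%-.--------------==---=#%%%%%%%%%%
194 %%%%%%%%-.---===-----======-:=%%%%%%%%%%%
196 %%%%%%%%-.---============--:.-%%%%%%%%%%%
198 ########:.:::============:::.-###%#######
200 *****###:.:::===========-::: -#####**#***
202 ******##: :::::::::::::::.:. -#####***#**
204 *******#:....................-######**#**
206 ********-....................=######**##*
208 ********=....................+#######**#*
210 ********++++++++++++++++++++**#######*
[... 177 characters left out ...]
########**
220 ####******#%%%%%%%%%%%%%%%%#*###########*
222 #####*****#%%%%%%%%%%%%%%%%#*###########*
224 ######***+#%%%%%%%%%%%%%%%%#*###****++++=
226 #######**+*%%%%%%%%%%%%%%%%*=+++=========
228 #########+-================-========-==--
230 ######****=-----------------==-----------
232 **++++==========---==--------------------
234 ===========------------------------------
236 ====---------:::::-----------------------
238 ---------------::::----------------------
240 -----------------::----------------------
242 -----------------:::---------------------
244 ------------------:::----------------====
246 --------------------------===============
248 ----------------=========================
```

```bash
python3 - <<'E'
from workcell import r
print(r.observe()["t"],r.observe()["contact_force"].round(1),r.finish_job())
E
```

```text
the job is handed in; nothing more can be done
35.4667 [-0.3 -0.6 -1. ] None
```

I found the sound cylinder in the tub nearest the fixture and laid it in the clamp seat, rod fully in and pointing through the yoke. I handed the job in at 35.5 s of the 72 s allowed. One contact may have broken the 40 N limit; see the first item under "Failed or disagreed".

**What I did**
- I took the lids off one at a time and laid each on the bench in front of its tub.
- The rod in the first tub stalled about 9 mm in with 11 N on it, and the second at about 6 mm with 13 N. I stopped there and left both cylinders standing.
- The third rod slid home through its full 18 mm at low force, then met the end stop at 10.6 N.
- I stood that cylinder on the bench, gripped it again at 45° and lowered it between heel and ears. It seated at the expected height with no sideways clash, and I opened the jaws only once it rested there.

**Last checks**
- A brightness map of the last wrist image shows the cylinder flat and square in the seat, within about 1–2 mm of where I expected it.
- The force on the tool was near zero at hand-in.
- I had used all 12 picture views by then, so I could not look at the final scene.

**Failed or disagreed**
- **Force in the tub:** when I went down to grip the sound cylinder, the wrist force reached about 64 N (55 N vertical). If that was the gripper's body on the tub rim, it broke the 40 N limit. I could not tell what touched. The tub stayed upright, but I did not measure whether it shifted.
- **Fingertip position:** the tips were about 13 mm behind the reported TCP, not 11 mm ahead as the text says. My first grip on a lid knob therefore closed above it, and finding the true tip height by touch pressed on that knob with about 18 N.
- **Seat position:** the wrist camera put the seat about 4.5 mm from the top and side camera estimate. I used the wrist value, and it fitted.

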